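Sound the fastening holes of a ship's timber for the bolt hole

ROBOT

A 7-joint arm with a two-finger parallel gripper is mounted at the origin on a cart in front of the work surface, level with it; the furniture and walls round the work are solid. World frame = base frame: x ahead of the robot, y to its left, z up, the work surface at z = 0. Lengths are in mm, angles in rad, forces in N, time in s.
With the tool pointing down it reaches from about 425 to 1025 mm from the base axis. Payload 9.4 kg.
Tool frame: the origin (TCP) lies between the finger pads; the fingertips stand 11 mm ahead of it and the grasp point (between the pads) lies 8 mm behind it; y points along the fingers, z is the direction in which the jaws open and shut, and the axes are right-handed (so a half turn about y gives the same grasp; the last joint's range is limited). The gripper opens to 93 mm and grips with 3 to 60 N. Pads are 15 mm wide; open, the fingers measure 128 mm over their backs; the gripper's body (75 mm by 188 mm) begins 65 mm behind the grasp point.
Start: joints at [-1.391, 0.599, -0.003, 1.599, 0.002, 0.943, -0.08], TCP at [184.146, 701.223, 191.318] pointing down, gripper open.
Joint ranges: [-2.57, 2.57], [-0.35, 1.97], [-1.29, 1.29], [0.11, 2.56], [-1.05, 4.19], [0.11, 1.86], [-2.63, 2.63]. Speed limits (rad/s): [2.22, 2.22, 3.01, 3.01, 3.14, 3.14, 3.14].

INTERFACE

Orientations are given as a rotation vector (axis times angle).
In Python, from bench import state, read_camera, sign_off gives the robot as it stands.
- The arm moves only by the tool drive_tool, never from a script. Its argument "moves" is a list of rows, each an object of numbers: "tx", "ty", "tz": the shift along the tool's x, y, z as a fraction of full scale; "roll": the turn about the tool's y as a fraction of full scale. A call has 1 to 20 rows; each row is the pose to reach, as a shift and turn from the pose measured when the call began, along the tool's axes at that moment; what a row does not reach only later rows make up. Full scale, the value 1, is 50 cm for a shift and 90 degrees for a turn. A row lasts 1/12 s, in which the tool goes at most 41.7 mm and 7.16 degrees, less where a joint would pass 70% of its speed; a pose out of reach is approached as far as the arm can. A call with a number of a shift or a turn outside -1 to 1 is refused whole. A call with a gripper value outside its range is refused whole. "hand" is the gripper's target within -1 to 1 (fully open at 1, half-way at 0, shut at -1), set as the call begins (left out, the last holds). The fingers move at their own pace and stop on an object; the grip force is fixed at half the most. Time passes only in rows, so rows that repeat a pose let the fingers close. It gives the time, the measured TCP pose, the force and the opening at its end, in the units of the state.
- state(): the state, without advancing time (a new reading comes with each control period).
- read_camera(name): name is "side" or "top"; returns a dict with "image" (400x640x3 uint8, blue, green, red), "range_z" (400x640 float32, mm along the optical axis (not along the pixel's ray), 0 where there is no reading), "fx", "fy", "cx", "cy" (pixels), "k1" (the pictures are not rectified: a ray, as slopes to the right and down, at radius r is drawn at 1 + k1 r^2 times it, then the intrinsics apply), "xyz" and "attitude" of the camera in the world. Camera axes: x right, y up, looking along -z (the intrinsics and any distortion apply to the point x, -y, -z); pixel columns grow to the right and rows downward; lengths in mm; the calibration is good to about 2 mm. A picture is of the moment at which its call begins.
- sign_off(): hands the job in, once; it reports no verdict.
The state is a dict: "clock": time; "joints": joint angles; "joint_velocities": joint speeds; "effort": joint torques, N m; "eef_pos": TCP position; "orientation": TCP orientation; "wrist_force": force on the tool from outside, world axes, zero at the start; "torque": the same for the moment, N m; "finger_gap": finger opening in mm.
Only numpy, scipy, OpenCV 4.12 (cv2) and the standard library are available. Lean on these libraries where they do the work, as an engineer would, in place of code of your own. Each camera call takes 0.05 s, during which the arm holds its last target. There are 200 camera calls.

TASK

Of the three fastening holes in the top of the ship's timber, two are short nail holes and one is the bolt hole, which runs much deeper; from above they look alike. Feel for the bolt hole with the rod of the depth gauge, and leave the gauge standing released over that hole, its foot flat on the wood and its rod centred in the hole and pushed down until the tip rests on the bottom, ready to be read. The wet wood is soft, so feel the bottoms gently, and do not let the gauge topple.

Things in the scene. Friction and masses are not known exactly. Their poses are not given: they have to be found in the camera images.
- timber: dark brown piece of a ship's beam, about 250 x 130 mm, fixed, on two white foam battens. Origin on the worktop below the middle of its flat upper face, which is 82 mm higher and reaches x = -95..+95, y = -39..+39 mm within worn edges; x along its length towards the low half-lap tongue, z up. Three upright round holes, 14 mm wide, at x = -60, 0, +60 mm, y = 0: two 18 to 28 mm deep, one 42 to 56 mm
- hole_1 (a point): centre of the mouth of the hole at timber x = -60 mm, in the upper face; any of the three holes may be the deep one
- hole_2 (a point): centre of the mouth of the hole at timber x = 0, in the upper face
- hole_3 (a point): centre of the mouth of the hole at timber x = +60 mm (next to the half-lap tongue), in the upper face
- depth_gauge: foot of the depth gauge: a steel bar 24 (x) x 94 (y) x 14 mm (z) with a round boss 19 mm wide up to 31 mm in the middle; the gauge stands upright on it on the worktop. Origin at the centre of the bar's underside, z up along the rod. The whole gauge weighs about 0.28 kg
- gauge_rod (a joint): how far the rod is pushed down through the foot, m, 0 (drawn up) to 0.064; the tip stands (value - 2 mm) below the foot's underside. A friction spring holds the rod where it is left: sliding it takes about 4.5 N, more than the foot weighs, so the gauge can be lifted by its knob
- gauge_knob (a point): middle of the black knob on top of the rod, 114 mm above the tip. It is 14 mm thick along the gauge's x (flat sides to grip), 22 mm along its y, 24 mm high. It rides on a spring that limits the measuring force: pushed with 5 N it begins to sink towards the rod's collar, 1 mm more per N, and is against the collar after 6 mm (11 N)
- gauge_tip: lowest 10 mm of the 6 mm thick steel rod; origin at the centre of its end face

How it is judged (in metres and radians):
At the end, for the whole second after the job is handed in: The gauge stands still over the bolt hole, foot flat on the timber's upper face (within 2.5 mm, tilt under 0.05 rad), rod within 4 mm of the hole's centre, its tip more than 36 mm below the face and resting on the bottom of the hole (contact force over 0.1 N) (z of gauge_tip in the frame of timber below 0.046 m and (horizontal distance between gauge_tip and hole_1 below 0.004 m or horizontal distance between gauge_tip and hole_2 below 0.004 m or horizontal distance between gauge_tip and hole_3 below 0.004 m) and contact force between gauge_tip and anything else above 0.1 N and z of depth_gauge in the frame of timber between 0.079 and 0.0845 m and angle between depth_gauge's own z axis and vertical below 0.05 rad and linear speed of depth_gauge below 0.01 m/s); the robot touches nothing.
It fails at once if the rod's tip is pressed on anything with more than 15 N (contact force between gauge_tip and anything else above 15 N).
It fails at once if the gauge topples (leans more than 0.6 rad) (angle between depth_gauge's own z axis and vertical above 0.6 rad).
It also fails if it takes over 61 s, if anything falls off the work surface, if the arm or the gripper's body presses on something with over 40 N, if the wrist force passes 120 N, or if a joint passes its speed limit or range.

## Working session

There is one attempt and no reset: what is moved stays moved. The work goes in short steps, Python scripts to look and compute and a tool call to move; the robot and the scene stay as the last step left them, time stands still between calls to the robot, and variables do not carry over. Pictures are saved under pics/ and viewed, about 8 in all and at most 12, crops included, and the job is handed in when it is done.

Besides the shell and the picture viewer there is one more tool, called as name(argument=value, ...), one argument or row to a line, values as JSON. drive_tool: Moves the arm, as the interface text tells. Its arguments: {"type":"object","properties":{"moves":{"type":"array","items":{"type":"object","properties":{"tx":{"type":"number","minimum":-1,"maximum":1},"ty":{"type":"number","minimum":-1,"maximum":1},"tz":{"type":"number","minimum":-1,"maximum":1},"roll":{"type":"number","minimum":-1,"maximum":1}}}},"hand":{"type":"number"}},"required":["moves"]}

```bash
mkdir -p pics; ls; cat > h.py <<'E'
import numpy as np, cv2
from scipy.spatial.transform import Rotation as R
from bench import state, read_camera, sign_off
np.set_printoptions(precision=2,suppress=True)
def cam(n):
    c=read_camera(n); a=np.array(c["attitude"],float)
    c["R"]=a if a.shape==(3,3) else R.from_rotvec(a).as_matrix(); c["t"]=np.array(c["xyz"],float); return c
def pts(c,uv,z=None):
    uv=np.array(uv,float).reshape(-1,1,2)
    K=np.array([[c["fx"],0,c["cx"]],[0,c["fy"],c["cy"]],[0,0,1.]])
    s=cv2.undistortPoints(uv,K,np.array([c["k1"],0,0,0,0.]))[:,0]
    d=np.c_[s[:,0],-s[:,1],-np.ones(len(s))]@c["R"].T
    if z is not None: k=(z-c["t"][2])/d[:,2]
    else:
        i=uv[:,0].round().astype(int); k=c["range_z"][i[:,1],i[:,0]]
    return c["t"]+d*k[:,None]
E
python3 - <<'E'
from h import *
print(state())
for n in("side","top"):
    c=cam(n); cv2.imwrite(f"pics/{n}1.png",c["image"]); print(n,c["attitude"],c["t"],c["fx"],c["cx"],c["cy"],c["k1"])
    np.savez(f"{n}1.npz",**{k:v for k,v in c.items()})
E
```

```text
pics
{'clock': 0.0, 'joints': array([-1.39,  0.6 , -0.  ,  1.6 ,  0.  ,  0.94, -0.08]), 'joint_velocities': array([-0.,  0.,  0.,  0.,  0.,  0., -0.]), 'effort': array([  0.  , -76.51,   1.5 , -25.23,  -0.05,   0.02,   0.  ]), 'eef_pos': array([184.04, 700.71, 190.46]), 'orientation': array([-1.56,  0.2 , -0.2 ]), 'wrist_force': array([-0.47, -0.45,  0.64]), 'torque': array([ 0.05,  0.01, -0.02]), 'finger_gap': 92.8471617829215}
side [ 0.87 -0.09 -0.17] [ 404.3  -373.02  655.88] 394.6732129426589 320.0320822412023 194.92625908903946 -0.02688518829471258
top [ 0.04 -0.09 -1.55] [457.38 265.01 927.39] 398.66733007577056 313.3576573533644 200.1714973094002 -0.059479235310025316
```

View pics/side1.png

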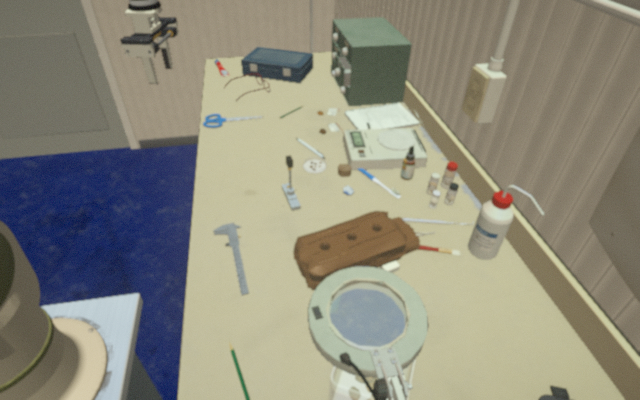

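View pics/top1.png

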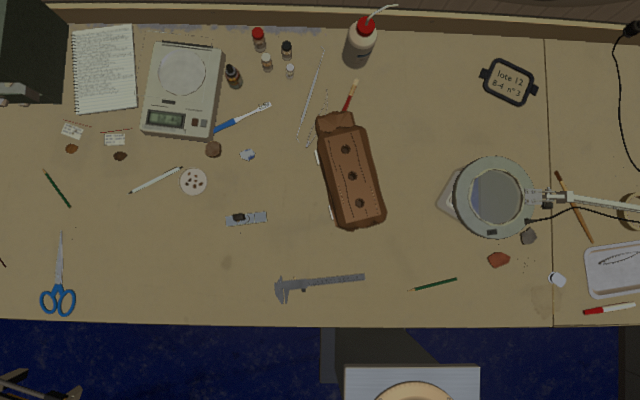

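The side view shows the gauge at about (290,180), with its knob at (290,161), and the timber around (355,245). In the top view the gauge foot is at about (246,218) and the knob at (239,217). The holes are at (345,149), (352,176) and (359,203), with the tongue at the upper end.

```bash
python3 - <<'E'
from h import *
c=dict(np.load("top1.npz")); s=dict(np.load("side1.npz"))
g=cv2.cvtColor(c["image"],6)
def dark(u,v):
    w=g[v-8:v+9,u-8:u+9].astype(float); m=np.clip(w.min()+25-w,0,None); m*= (np.hypot(*np.mgrid[-8:9,-8:9])<7)
    yy,xx=np.mgrid[v-8:v+9,u-8:u+9]; return (m*xx).sum()/m.sum(),(m*yy).sum()/m.sum()
h=[dark(*p) for p in((359,203),(352,176),(345,149))]
P=pts(c,h,82);print(h);print(P,np.diff(P,axis=0)); 
print("range",pts(c,[(340,150),(348,190),(365,175),(246,240),(260,218),(232,218),(239,217)]))
# depth map around gauge: cluster points above the table
vv,uu=np.mgrid[200:235,215:280]; Q=pts(c,np.c_[uu.ravel(),vv.ravel()])
for a,b in((8,22),(22,60),(90,140)):
    m=(Q[:,2]>a)&(Q[:,2]<b); print(a,b,m.sum(),Q[m].mean(0) if m.any() else'', Q[m].min(0) if m.any() else'',Q[m].max(0) if m.any() else'')
A=cv2.resize(c["image"][195:240,210:285],None,fx=8,fy=8,interpolation=2)
B=cv2.resize(s["image"][145:220,260:320],(360,450),interpolation=2)
C=np.zeros((820,600,3),np.uint8)[:600]; 
cv2.imwrite("pics/gz.png",np.hstack([cv2.resize(A,(440,264)),cv2.resize(B,(211,264))]))
E
```

```text
[(np.float64(360.74393530997304), np.float64(202.23719676549865)), (np.float64(352.5842105263158), np.float64(175.0719298245614)), (np.float64(345.2786421499293), np.float64(148.51343705799152))]
[[522.32 138.53  82.  ]
 [580.44 156.66  82.  ]
 [637.9  173.07  82.  ]] [[58.12 18.13  0.  ]
 [57.46 16.4   0.  ]]
range [[634.79 184.25  79.88]
 [548.12 166.05  80.9 ]
 [581.31 129.76  81.48]
 [435.53 391.73  -2.78]
 [486.68 359.32  11.39]
 [485.3  423.03  13.19]
 [484.17 389.68 125.45]]
8 22 322 [483.58 388.65  13.48] [466.77 345.47   8.02] [500.67 439.57  21.31]
22 60 37 [482.83 390.06  29.26] [476.33 384.32  22.32] [492.2  409.55  40.43]
90 140 85 [483.94 391.12 123.88] [476.12 381.28 106.45] [492.51 401.84 129.99]
```

View pics/gz.png

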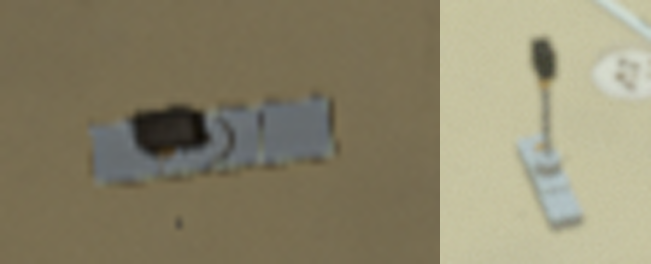

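The crop shows the foot's bar running roughly along world y, with the knob upright above it. The holes come out 60.6 mm apart against the 60 mm given, and the knob is at about (484,391).

```bash
cat >> h.py <<'E'
def tool(x,y,z,yaw):  # moves from present pose to TCP target, yaw (deg) = direction of jaw axis, mod 180
    s=state(); M=R.from_rotvec(s["orientation"]).as_matrix()
    d=M.T@(np.array([x,y,z])-s["eef_pos"])
    cur=np.degrees(np.arctan2(M[1,2],M[0,2])); dy=(yaw-cur+90)%180-90
    print("clock",s["clock"],"pos",s["eef_pos"],"jaw",cur,"F",s["wrist_force"],"gap",s["finger_gap"])
    print("axes x,y,z:",M.T.tolist()); print("d",d,"t",d/500,"dyaw",dy,"roll",-dy/90*np.sign(-M[2,1])*-1*-1)
E
python3 - <<'E'
from h import *
c=dict(np.load("top1.npz"))
u=[(210+x/440*75,195+y/264*45) for x,y in((90,125),(97,183),(335,155),(330,97))]
P=pts(c,u,14);print(P,P.mean(0)); d=(P[0]+P[1]-P[2]-P[3])/2; print(np.linalg.norm(d),"yaw of gauge x",np.degrees(np.arctan2(d[1],d[0]))-90)
tool(484,391,150,np.degrees(np.arctan2(d[1],d[0]))-90)
E
```

```text
[[488.83 438.21  14.  ]
 [466.36 434.71  14.  ]
 [479.12 342.64  14.  ]
 [501.67 345.2   14.  ]] [483.99 390.19  14.  ]
93.42288551167425 yaw of gauge x 7.87633180380621
clock 0.1 pos [184.05 700.73 190.52] jaw 75.28788621761913 F [ 0.19 -0.31  0.33] gap 92.84860118731262
axes x,y,z: [[0.9672141253231767, -0.253962227888127, 0.00015027115941393387], [-0.00022703504142462805, -0.0014563681310512666, -0.9999989137228885], [0.25396217086489925, 0.9672130405437914, -0.0014662781529521385]]
d [ 368.77   40.91 -223.34] t [ 0.74  0.08 -0.45] dyaw -67.41155441381292 roll 0.7490172712645881
```

drive_tool(
  moves=[
    {"tx": 0.738,"ty": 0.04,"tz": -0.447,"roll": 0.749},
    {"tx": 0.738,"ty": 0.04,"tz": -0.447,"roll": 0.749},
    {"tx": 0.738,"ty": 0.04,"tz": -0.447,"roll": 0.749},
    {"tx": 0.738,"ty": 0.04,"tz": -0.447,"roll": 0.749},
    {"tx": 0.738,"ty": 0.04,"tz": -0.447,"roll": 0.749},
    {"tx": 0.738,"ty": 0.04,"tz": -0.447,"roll": 0.749},
    {"tx": 0.738,"ty": 0.04,"tz": -0.447,"roll": 0.749},
    {"tx": 0.738,"ty": 0.04,"tz": -0.447,"roll": 0.749},
    {"tx": 0.738,"ty": 0.04,"tz": -0.447,"roll": 0.749},
    {"tx": 0.738,"ty": 0.04,"tz": -0.447,"roll": 0.749},
    {"tx": 0.738,"ty": 0.04,"tz": -0.447,"roll": 0.749},
    {"tx": 0.738,"ty": 0.04,"tz": -0.447,"roll": 0.749},
    {"tx": 0.738,"ty": 0.04,"tz": -0.447,"roll": 0.749},
    {"tx": 0.738,"ty": 0.04,"tz": -0.447,"roll": 0.749},
    {"tx": 0.738,"ty": 0.04,"tz": -0.447,"roll": 0.749},
  ],
)

```text
clock: 1.35
eef_pos: [482.8, 392.4, 170.7]
orientation: [-1.274, 1.106, -1.105]
wrist_force: [0.5, 0.6, 1.1]
finger_gap: 92.9
```

```bash
python3 -c "
from h import *
tool(484,391,112,7.9)"
```

```text
clock 1.35 pos [482.82 392.4  170.7 ] jaw 8.030891903597624 F [0.46 0.58 1.08] gap 92.90892024331386
axes x,y,z: [[0.1397079242591619, -0.9901924241237509, 0.0008118541290461634], [-0.0010829564720519214, -0.0009726906066199748, -0.9999989405385707], [0.990192164735955, 0.13970689704132128, -0.001208227879878787]]
d [ 1.5  58.7   1.05] t [0.   0.12 0.  ] dyaw -0.1308919035976288 roll 0.0014543544844180978
```

drive_tool(
  moves=[
    {"tx": 0.003,"ty": 0.05,"tz": 0.002},
    {"tx": 0.003,"ty": 0.1,"tz": 0.002},
    {"tx": 0.003,"ty": 0.117,"tz": 0.002},
    {"tx": 0.003,"ty": 0.117,"tz": 0.002},
    {"tx": 0.003,"ty": 0.117,"tz": 0.002},
  ],
)

```text
invalid input
```

drive_tool(
  moves=[
    {"tx": 0},
    {"tx": 0},
    {"tx": 0},
    {"tx": 0},
    {"tx": 0},
    {"tx": 0},
    {"tx": 0},
    {"tx": 0},
    {"tx": 0},
    {"tx": 0},
    {"tx": 0},
    {"tx": 0},
  ],
  hand=-1,
)

```text
invalid input
```

```bash
python3 -c "
from h import *
tool(484,391,212,7.9)
c=cam('side'); a=cv2.resize(c['image'][100:220,230:360],None,fx=4,fy=4,interpolation=2); cv2.imwrite('pics/grip.png',a)"
```

```text
clock 1.35 pos [482.82 392.4  170.7 ] jaw 8.030891903597624 F [0.46 0.58 1.08] gap 92.90892024331386
axes x,y,z: [[0.1397079242591619, -0.9901924241237509, 0.0008118541290461634], [-0.0010829564720519214, -0.0009726906066199748, -0.9999989405385707], [0.990192164735955, 0.13970689704132128, -0.001208227879878787]]
d [  1.58 -41.3    0.93] t [ 0.   -0.08  0.  ] dyaw -0.1308919035976288 roll 0.0014543544844180978
```

View pics/grip.png

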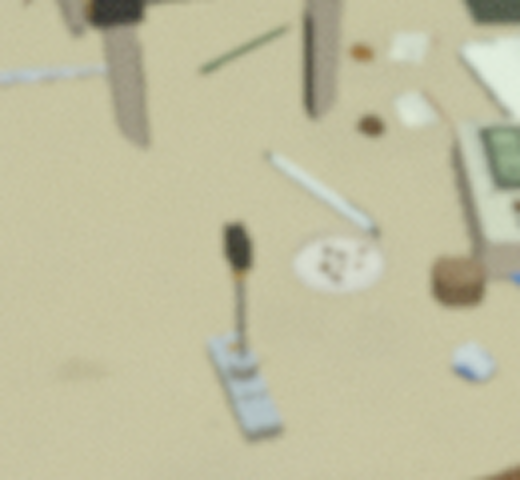

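Both moves were refused, probably because every row needs all four numbers. The picture shows the open fingers at about (125,140) and (315,115), straddling the knob at (238,248). I'll retry with full rows.

drive_tool(
  moves=[
    {"tx": 0.003,"ty": 0.05,"tz": 0.002,"roll": 0},
    {"tx": 0.003,"ty": 0.1,"tz": 0.002,"roll": 0},
    {"tx": 0.003,"ty": 0.117,"tz": 0.002,"roll": 0},
    {"tx": 0.003,"ty": 0.117,"tz": 0.002,"roll": 0},
    {"tx": 0.003,"ty": 0.117,"tz": 0.002,"roll": 0},
  ],
)

```text
clock: 1.82
eef_pos: [483.7, 391.4, 112.4]
orientation: [-1.275, 1.105, -1.105]
wrist_force: [1.0, 0.2, -0.5]
finger_gap: 92.7
```

```bash
python3 -c "
from h import *
tool(484,391,112,7.9)
c=cam('side'); a=cv2.resize(c['image'][100:220,230:360],None,fx=4,fy=4,interpolation=2); cv2.imwrite('pics/grip2.png',a)"
```

```text
clock 1.8167 pos [483.69 391.41 112.37] jaw 8.080541291510354 F [ 1.    0.24 -0.45] gap 92.66146440235194
axes x,y,z: [[0.14056694481262424, -0.9900703283876436, 0.0012957130964452723], [-0.0014149546682830083, -0.0015095959700018313, -0.9999978595093563], [0.9900701651546376, 0.1405648105550995, -0.0016131039264852265]]
d [0.45 0.37 0.25] t [0. 0. 0.] dyaw -0.1805412915103517 roll 0.002006014350115019
```

View pics/grip2.png

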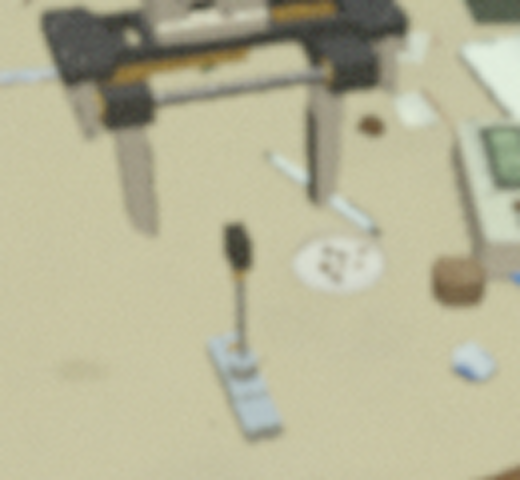

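The fingertips at (150,230) and (320,200) look higher or farther back than the knob at (238,248). I'll check this numerically before closing.

```bash
python3 - <<'E'
from h import *
def proj(c,p):
    q=(np.array(p,float)-c["t"])@c["R"]; s=np.c_[q[:,0]/-q[:,2],-q[:,1]/-q[:,2]]
    s=s*(1+c["k1"]*(s**2).sum(1,keepdims=True)); return np.c_[s[:,0]*c["fx"]+c["cx"],s[:,1]*c["fy"]+c["cy"]]
st=state();M=R.from_rotvec(st["orientation"]).as_matrix();t=st["eef_pos"]
pr=[t+M@[0,11,46],t+M@[0,11,-46],[484,391,116],[484,391,0]]
c=cam("side"); print(c["clock"] if "clock" in c else "", (proj(c,pr)-[230,100])*4)
f=lambda l:np.c_[[230+x/4 for x,y in l],[100+y/4 for x,y in l]]
print(pts(c,f([(238,248),(236,232),(250,400),(145,222),(320,192),(140,190)])))
k=cam("top"); print(proj(k,pr)); cv2.imwrite("pics/t2.png",cv2.resize(k["image"][150:290,170:320],None,fx=4,fy=4))
E
```

```text
[[313.86 250.55]
 [165.05 278.11]
 [239.33 245.6 ]
 [245.82 394.71]]
[[482.54 385.08 118.56]
 [482.13 388.54 127.63]
 [484.26 369.9   13.41]
 [429.51 374.8  149.96]
 [532.08 388.85 149.77]
 [428.32 374.89 171.48]]
[[237.43 195.34]
 [242.27 239.6 ]
 [239.06 217.24]
 [246.79 219.04]]
```

View pics/t2.png

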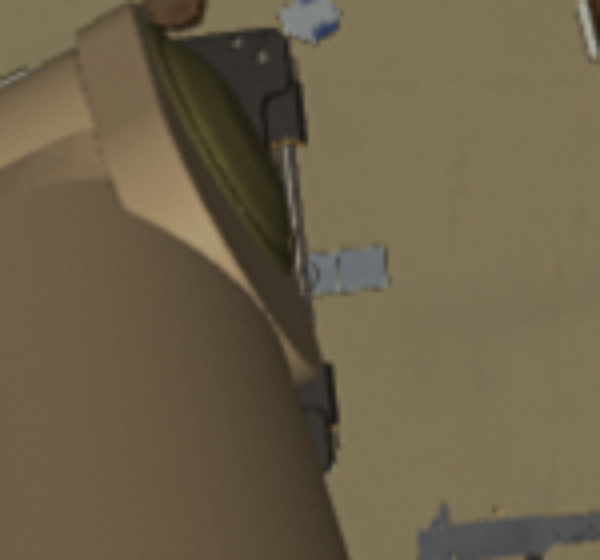

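The knob position is confirmed: range gives z ≈ 118 against the assumed 116. The fingertips read about z ≈ 145, though I expected 101. I'll scan the fingers in the range image.

```bash
python3 - <<'E'
from h import *
c=cam("side"); print(state()["eef_pos"],state()["clock"],state()["joints"])
f=lambda l:np.c_[[230+x/4 for x,y in l],[100+y/4 for x,y in l]]
l=[(128+ (y-130)*.22,y) for y in range(90,300,12)]
for a,b in zip(l,pts(c,f(l))): print(np.round(a),b)
l=[(320,y) for y in range(60,270,16)]
for a,b in zip(l,pts(c,f(l))): print(np.round(a),b)
E
```

```text
[484.56 391.49 113.49] 2.0167 [-0.96  0.58  0.28  1.92 -0.25  0.67 -0.38]
[119.  90.] [421.55 351.35 248.28]
[122. 102.] [422.13 344.03 245.38]
[124. 114.] [422.9  344.05 238.27]
[127. 126.] [424.55 376.27 212.01]
[130. 138.] [425.28 373.23 206.26]
[132. 150.] [426.16 375.04 197.5 ]
[135. 162.] [426.93 372.92 191.07]
[138. 174.] [427.88 376.15 181.2 ]
[140. 186.] [428.69 374.73 174.17]
[143. 198.] [429.55 374.37 166.38]
[146. 210.] [430.47 375.75 157.34]
[148. 222.] [431.4  377.02 148.25]
[151. 234.] [432.24 375.47 140.97]
[154. 246.] [440.44 564.63   0.28]
[156. 258.] [441.18 554.2   -3.  ]
[159. 270.] [441.46 532.94   1.65]
[161. 282.] [442.17 522.62  -1.37]
[164. 294.] [442.45 503.06   2.62]
[320  60] [531.5  383.96 238.16]
[320  76] [528.62 366.97 237.97]
[320  92] [532.79 391.95 213.83]
[320 108] [532.55 390.71 204.39]
[320 124] [532.23 388.93 195.16]
[320 140] [532.27 389.34 184.47]
[320 156] [532.42 390.44 173.18]
[320 172] [532.05 388.43 163.7 ]
[320 188] [532.27 389.91 151.82]
[320 204] [567.41 599.65  -0.91]
[320 220] [563.55 576.91   0.42]
[320 236] [558.91 549.43   5.54]
[320 252] [556.25 533.8    2.74]
[320 268] [553.25 516.13   1.7 ]
```

By range the fingertips really end at z ≈ 141, and the gripper body begins at about 235. So the reported TCP is about 40 mm too low, and the same offset shows on both fingers. Going down another 36 mm is safe either way: the fingers would still clear the foot and the body would clear the knob.

drive_tool(
  moves=[
    {"tx": 0,"ty": 0.03,"tz": 0,"roll": 0},
    {"tx": 0,"ty": 0.05,"tz": 0,"roll": 0},
    {"tx": 0,"ty": 0.074,"tz": 0,"roll": 0},
    {"tx": 0,"ty": 0.074,"tz": 0,"roll": 0},
    {"tx": 0,"ty": 0.074,"tz": 0,"roll": 0},
  ],
)

```text
clock: 2.43
eef_pos: [484.2, 391.2, 75.8]
orientation: [-1.273, 1.105, -1.105]
wrist_force: [0.0, 0.7, -0.2]
finger_gap: 93.1
```

```bash
python3 - <<'E'
from h import *
c=cam("side"); s=state(); print(s["eef_pos"],s["wrist_force"],s["clock"])
vv,uu=np.mgrid[110:200,240:340]; Q=pts(c,np.c_[uu.ravel(),vv.ravel()])
for a,b in((415,450),(470,500),(520,550)):
    m=(Q[:,0]>a)&(Q[:,0]<b)&(Q[:,2]>50)&(Q[:,2]<150)&(Q[:,1]<420); q=Q[m]
    for z in range(60,150,10):
        k=(q[:,2]>=z)&(q[:,2]<z+10)
        if k.sum()>1: print(a,z,k.sum(),q[k].mean(0),q[k].min(0)[0],q[k].max(0)[0])
cv2.imwrite('pics/grip3.png',cv2.resize(c['image'][100:220,230:360],None,fx=4,fy=4))
E
```

```text
[484.6  391.36  76.35] [-0.37 -0.01  0.01] 2.4833
415 100 6 [432.81 375.71 106.83] 430.3866117068392 435.1361440701329
415 110 26 [428.82 376.38 115.15] 420.522297783106 436.1646396552647
415 120 27 [429.36 376.25 125.12] 420.8485578307867 436.83544411767144
415 130 27 [427.86 375.93 135.17] 419.5603949848019 436.9754287024541
415 140 26 [427.81 375.84 145.15] 418.65466865266677 435.8416258775835
470 60 11 [482.89 391.61  65.08] 480.29399876100297 485.36270533715265
470 70 9 [483.04 391.72  75.29] 480.5385192675326 485.6181443702937
470 80 10 [483.6  391.48  85.09] 480.8831236414756 486.126570331225
470 90 11 [482.73 390.41  95.96] 479.0846421140677 486.30188981377694
470 100 10 [483.64 383.74 107.83] 476.75572006068 490.358546663405
470 110 26 [482.97 385.31 114.82] 475.40730763011106 490.9651320397578
470 120 50 [482.82 389.75 125.49] 475.62556951211906 491.20055152538043
520 100 11 [531.   393.73 107.05] 526.9561233147595 536.9445406906466
520 110 27 [533.47 392.38 115.09] 526.8142914826375 542.1782307058074
520 120 29 [534.01 392.9  125.08] 527.0674602126551 542.2029083824401
520 130 30 [535.1  392.41 135.01] 527.207649325949 544.7321414982914
520 140 34 [534.94 392.66 145.03] 527.071742004873 544.3930546602409
```

View pics/grip3.png

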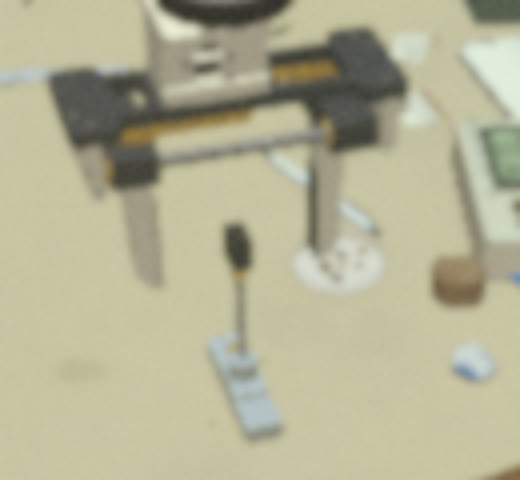

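The fingertips now end at z ≈ 104, on both sides of the knob (104–128), and are centred within 1–2 mm. I'll go down 4 mm more and close.

drive_tool(
  moves=[
    {"tx": 0,"ty": 0.008,"tz": 0.002,"roll": 0},
    {"tx": 0,"ty": 0.008,"tz": 0.002,"roll": 0},
    {"tx": 0,"ty": 0.008,"tz": 0.002,"roll": 0},
  ],
)

```text
clock: 2.73
eef_pos: [485.7, 391.5, 72.4]
orientation: [-1.272, 1.105, -1.106]
wrist_force: [0.8, 0.9, -0.1]
finger_gap: 93.4
```

drive_tool(
  moves=[
    {"tx": 0,"ty": 0,"tz": 0,"roll": 0},
    {"tx": 0,"ty": 0,"tz": 0,"roll": 0},
    {"tx": 0,"ty": 0,"tz": 0,"roll": 0},
    {"tx": 0,"ty": 0,"tz": 0,"roll": 0},
    {"tx": 0,"ty": 0,"tz": 0,"roll": 0},
    {"tx": 0,"ty": 0,"tz": 0,"roll": 0},
    {"tx": 0,"ty": 0,"tz": 0,"roll": 0},
    {"tx": 0,"ty": 0,"tz": 0,"roll": 0},
    {"tx": 0,"ty": 0,"tz": 0,"roll": 0},
    {"tx": 0,"ty": 0,"tz": 0,"roll": 0},
    {"tx": 0,"ty": 0,"tz": 0,"roll": 0},
    {"tx": 0,"ty": 0,"tz": 0,"roll": 0},
  ],
  hand=-1,
)

```text
clock: 3.73
eef_pos: [485.7, 391.5, 72.5]
orientation: [-1.272, 1.105, -1.106]
wrist_force: [0.8, -0.1, -0.4]
finger_gap: 17.7
```

```bash
python3 - <<'E'
from h import *
P=[[522.32,138.53],[580.44,156.66],[637.9,173.07]]
tool(*P[1],178,16.6)
E
```

```text
clock 3.7333 pos [485.74 391.49  72.46] jaw 8.023269807987953 F [ 0.82 -0.06 -0.37] gap 17.659813391064695
axes x,y,z: [[0.13957524461436302, -0.990211459457372, 0.0001290354311506703], [0.00021938710831626018, -9.938727446512363e-05, -0.999999970995733], [0.9902114435614939, 0.13957526887479538, 0.00020336762556699695]]
d [ 245.76 -105.5    61.02] t [ 0.49 -0.21  0.12] dyaw 8.57673019201205 roll -0.09529700213346723
```

drive_tool(
  moves=[
    {"tx": 0,"ty": 0,"tz": 0,"roll": 0},
    {"tx": 0,"ty": 0,"tz": 0,"roll": 0},
    {"tx": 0,"ty": 0,"tz": 0,"roll": 0},
    {"tx": 0,"ty": 0,"tz": 0,"roll": 0},
  ],
)

```text
clock: 4.07
eef_pos: [485.8, 391.5, 72.5]
orientation: [-1.272, 1.105, -1.106]
wrist_force: [0.1, -0.5, -0.8]
finger_gap: 14.0
```

drive_tool(
  moves=[
    {"tx": 0,"ty": -0.04,"tz": 0,"roll": 0},
    {"tx": 0,"ty": -0.08,"tz": 0,"roll": 0},
    {"tx": 0,"ty": -0.14,"tz": 0,"roll": 0},
    {"tx": 0,"ty": -0.2,"tz": 0,"roll": 0},
    {"tx": 0,"ty": -0.22,"tz": 0,"roll": 0},
    {"tx": 0,"ty": -0.22,"tz": 0,"roll": 0},
  ],
)

```text
clock: 4.57
eef_pos: [486.7, 392.3, 184.7]
orientation: [-1.268, 1.104, -1.105]
wrist_force: [0.7, -0.6, -3.9]
finger_gap: 14.0
```

```bash
python3 - <<'E'
from h import *
s=state();print(s["eef_pos"],s["wrist_force"],s["finger_gap"],s["clock"])
c=cam("side")
vv,uu=np.mgrid[60:230,220:350]; Q=pts(c,np.c_[uu.ravel(),vv.ravel()])
m=(Q[:,0]>440)&(Q[:,0]<530)&(Q[:,2]>60)&(Q[:,2]<260)&(Q[:,1]<460)&(Q[:,1]>320); q=Q[m]
for z in range(60,260,10):
    k=(q[:,2]>=z)&(q[:,2]<z+10)
    if k.sum()>1: print(z,k.sum(),q[k].mean(0),q[k].min(0),q[k].max(0))
cv2.imwrite('pics/lift.png',cv2.resize(c['image'][50:230,220:350],None,fx=3,fy=3))
E
```

```text
[486.73 392.32 184.68] [ 0.74 -0.59 -3.86] 14.00300924653793 4.5667
110 47 [483.87 365.43 116.84] [467.47 341.65 112.07] [502.54 430.72 119.89]
120 167 [483.66 378.33 125.83] [466.16 345.66 120.09] [502.24 442.4  129.9 ]
130 56 [483.59 386.63 133.29] [473.18 372.55 130.01] [495.49 416.08 139.82]
140 33 [484.04 391.81 142.83] [475.99 384.66 140.1 ] [492.67 409.65 148.61]
150 13 [483.83 392.69 154.45] [481.16 390.03 150.16] [486.3  396.66 159.83]
160 11 [483.82 392.42 165.33] [481.62 390.36 160.69] [486.56 393.79 169.41]
170 12 [484.47 393.   175.23] [481.82 390.91 170.93] [487.08 394.85 179.8 ]
180 8 [484.49 392.82 184.25] [482.49 389.53 180.31] [487.2  395.08 189.18]
190 8 [483.82 391.14 194.76] [482.62 389.25 190.63] [484.9  394.67 199.64]
200 10 [483.55 391.14 205.3 ] [480.56 387.56 200.69] [488.14 394.53 209.11]
210 35 [485.69 385.21 216.07] [466.93 379.21 210.39] [500.84 391.83 219.95]
220 79 [482.85 382.88 225.14] [462.07 377.26 220.11] [505.18 395.88 229.96]
230 111 [483.5  384.51 235.89] [460.73 376.37 230.72] [505.58 400.89 239.99]
240 71 [483.63 384.4  245.27] [460.74 375.56 240.15] [508.31 401.23 249.92]
250 77 [483.73 384.05 254.89] [459.67 377.11 250.04] [507.96 399.06 259.98]
```

View pics/lift.png

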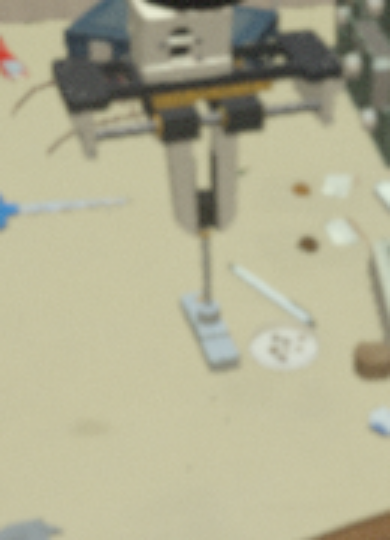

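The gauge hangs upright from the gripped knob, foot at about (210,325) in the crop and its underside at about z = 112. The reported TCP sits about (+2, +1) mm from the rod. Next I'll go above hole_2.

```bash
python3 - <<'E'
from h import *
tool(582.5,157.5,185,16.6)
c=dict(np.load("side1.npz")); g=cv2.cvtColor(c["image"],6)
def dark(u,v):
    w=g[v-6:v+7,u-6:u+7].astype(float); m=np.clip(w.min()+25-w,0,None); m*=(np.hypot(*np.mgrid[-6:7,-6:7])<6)
    yy,xx=np.mgrid[v-6:v+7,u-6:u+7]; return (m*xx).sum()/m.sum(),(m*yy).sum()/m.sum()
h=[dark(*p) for p in((326,245),(352,237),(378,228))];print(h,pts(c,h,82))
E
```

```text
clock 4.6167 pos [485.74 391.8  182.69] jaw 8.038571865268619 F [-0.93 -0.11 -3.41] gap 13.706531028655789
axes x,y,z: [[0.13984081057740244, -0.9901735468541106, -0.0009459426013371797], [0.0010827147308815621, 0.0011082392324681112, -0.9999987997665871], [0.9901734067454379, 0.1398396185498001, 0.0012270525578901847]]
d [245.53  -2.46  63.05] t [ 0.49 -0.    0.13] dyaw 8.561428134731386 roll -0.09512697927479317
[(np.float64(324.7274074074074), np.float64(246.7762962962963)), (np.float64(351.04940374787054), np.float64(237.0664395229983)), (np.float64(376.5065359477124), np.float64(228.22549019607843))] [[518.99 140.73  82.  ]
 [576.25 157.25  82.  ]
 [634.24 172.53  82.  ]]
```

drive_tool(
  moves=[
    {"tx": 0.06,"ty": -0.02,"tz": 0.015,"roll": -0.095},
    {"tx": 0.12,"ty": -0.02,"tz": 0.03,"roll": -0.095},
    {"tx": 0.18,"ty": -0.01,"tz": 0.045,"roll": -0.095},
    {"tx": 0.24,"ty": -0.01,"tz": 0.06,"roll": -0.095},
    {"tx": 0.3,"ty": -0.01,"tz": 0.075,"roll": -0.095},
    {"tx": 0.36,"ty": -0.01,"tz": 0.09,"roll": -0.095},
    {"tx": 0.41,"ty": 0,"tz": 0.102,"roll": -0.095},
    {"tx": 0.45,"ty": 0,"tz": 0.112,"roll": -0.095},
    {"tx": 0.475,"ty": 0,"tz": 0.118,"roll": -0.095},
    {"tx": 0.49,"ty": 0,"tz": 0.122,"roll": -0.095},
    {"tx": 0.49,"ty": 0,"tz": 0.122,"roll": -0.095},
    {"tx": 0.49,"ty": 0,"tz": 0.122,"roll": -0.095},
  ],
)

```text
clock: 5.62
eef_pos: [579.8, 158.6, 181.8]
orientation: [-1.331, 0.994, -0.992]
wrist_force: [1.1, 0.4, -2.9]
finger_gap: 13.8
```

```bash
cat >> h.py <<'E'
def gauge(c,zt,box=(560,600,130,185)):  # rod and bar in the range image of one camera; zt = approx knob bottom
    vv,uu=np.mgrid[60:330,200:480]; Q=pts(c,np.c_[uu.ravel(),vv.ravel()])
    for a,b in((zt-60,zt-40),(zt-40,zt-22),(zt-22,zt-4)):
        m=(Q[:,0]>box[0])&(Q[:,0]<box[1])&(Q[:,1]>box[2])&(Q[:,1]<box[3])&(Q[:,2]>a)&(Q[:,2]<b); q=Q[m]
        if m.sum()>3: print("rod z",(a,b),m.sum(),np.median(q,0),q.min(0),q.max(0))
E
python3 - <<'E'
from h import *
tool(580.5,157.5,185,16.6)
c=cam("side"); gauge(c,215)
cv2.imwrite('pics/h2.png',cv2.resize(c['image'][120:290,280:440],None,fx=3.4,fy=3.4,interpolation=2))
t=cam("top");cv2.imwrite('pics/h2t.png',cv2.resize(t['image'][110:240,300:420],None,fx=4,fy=4))
E
```

```text
clock 5.6167 pos [579.84 158.64 181.81] jaw 16.616063039077694 F [ 1.05  0.42 -2.9 ] gap 13.827761461030935
axes x,y,z: [[0.2859571034315507, -0.958241419586055, -0.0013844806750256677], [-0.00014108831894243945, 0.0014027092387279283, -0.9999990062499452], [0.9582424093574256, 0.28595701459571454, 0.00026591799983294306]]
d [ 1.28 -3.19  0.31] t [ 0.   -0.01  0.  ] dyaw -0.01606303907769302 roll 0.0001784782119743669
rod z (155, 175) 26 [575.42 160.34 165.7 ] [573.18 158.73 155.62] [579.54 162.7  174.62]
rod z (175, 193) 22 [575.7  159.65 184.69] [573.63 158.11 175.42] [579.53 162.1  191.37]
rod z (193, 211) 23 [577.01 158.24 199.81] [571.05 148.56 193.13] [590.73 162.66 210.37]
```

View pics/h2.png

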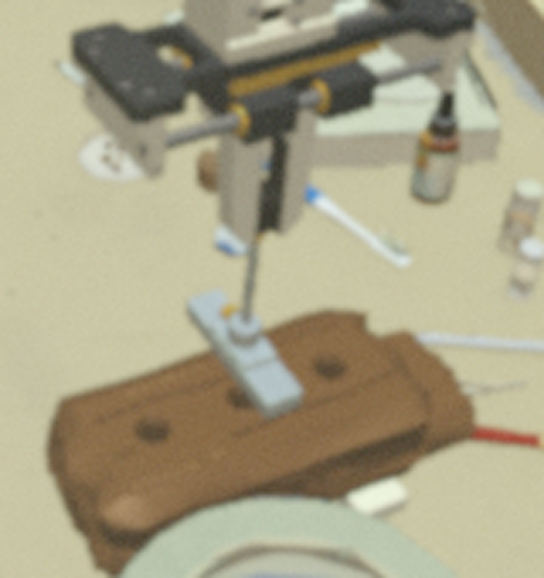

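The foot hangs over hole_2, with hole_1 at (152,430) and hole_3 at (330,368) in the crop. Both cameras say to shift the rod about (+1.7, −1.7) mm. I'll correct that and lower it.

drive_tool(
  moves=[
    {"tx": 0.004,"ty": 0.015,"tz": 0.002,"roll": 0},
    {"tx": 0.004,"ty": 0.03,"tz": 0.002,"roll": 0},
    {"tx": 0.004,"ty": 0.042,"tz": 0.002,"roll": 0},
    {"tx": 0.004,"ty": 0.046,"tz": 0.002,"roll": 0},
    {"tx": 0.004,"ty": 0.046,"tz": 0.002,"roll": 0},
  ],
)

```text
clock: 6.13
eef_pos: [580.7, 158.0, 158.2]
orientation: [-1.333, 0.993, -0.99]
wrist_force: [-0.1, -1.2, -3.1]
finger_gap: 13.5
```

drive_tool(
  moves=[
    {"tx": 0,"ty": 0.004,"tz": 0,"roll": 0},
    {"tx": 0,"ty": 0.008,"tz": 0,"roll": 0},
    {"tx": 0,"ty": 0.008,"tz": 0,"roll": 0},
  ],
)

```text
clock: 6.38
eef_pos: [581.0, 158.2, 154.4]
orientation: [-1.332, 0.992, -0.99]
wrist_force: [-0.8, -0.2, -0.2]
finger_gap: 13.9
```

drive_tool(
  moves=[
    {"tx": 0,"ty": 0.004,"tz": 0,"roll": 0},
    {"tx": 0,"ty": 0.006,"tz": 0,"roll": 0},
    {"tx": 0,"ty": 0.006,"tz": 0,"roll": 0},
  ],
)

```text
clock: 6.63
eef_pos: [581.1, 158.3, 151.8]
orientation: [-1.332, 0.992, -0.99]
wrist_force: [-1.9, 1.0, 4.7]
finger_gap: 13.9
```

drive_tool(
  moves=[
    {"tx": 0,"ty": 0.003,"tz": 0,"roll": 0},
    {"tx": 0,"ty": 0.006,"tz": 0,"roll": 0},
    {"tx": 0,"ty": 0.006,"tz": 0,"roll": 0},
  ],
)

```text
clock: 6.88
eef_pos: [581.2, 158.4, 149.4]
orientation: [-1.331, 0.992, -0.99]
wrist_force: [-3.2, 0.6, 7.1]
finger_gap: 13.6
```

drive_tool(
  moves=[
    {"tx": 0,"ty": 0.003,"tz": 0,"roll": 0},
    {"tx": 0,"ty": 0.006,"tz": 0,"roll": 0},
    {"tx": 0,"ty": 0.006,"tz": 0,"roll": 0},
  ],
)

```text
clock: 7.13
eef_pos: [581.4, 158.1, 146.8]
orientation: [-1.331, 0.992, -0.991]
wrist_force: [-0.9, -0.9, 4.7]
finger_gap: 13.7
```

drive_tool(
  moves=[
    {"tx": 0,"ty": 0.006,"tz": 0,"roll": 0},
    {"tx": 0,"ty": 0.012,"tz": 0,"roll": 0},
    {"tx": 0,"ty": 0.018,"tz": 0,"roll": 0},
    {"tx": 0,"ty": 0.018,"tz": 0,"roll": 0},
  ],
)

```text
clock: 7.47
eef_pos: [581.5, 158.0, 137.9]
orientation: [-1.33, 0.992, -0.991]
wrist_force: [-0.3, -1.0, 4.2]
finger_gap: 13.4
```

drive_tool(
  moves=[
    {"tx": 0,"ty": 0.004,"tz": 0,"roll": 0},
    {"tx": 0,"ty": 0.008,"tz": 0,"roll": 0},
    {"tx": 0,"ty": 0.008,"tz": 0,"roll": 0},
  ],
)

```text
clock: 7.72
eef_pos: [581.7, 158.0, 134.0]
orientation: [-1.33, 0.991, -0.991]
wrist_force: [-1.4, 0.5, 5.5]
finger_gap: 13.7
```

drive_tool(
  moves=[
    {"tx": 0,"ty": 0.004,"tz": 0,"roll": 0},
    {"tx": 0,"ty": 0.006,"tz": 0,"roll": 0},
    {"tx": 0,"ty": 0.006,"tz": 0,"roll": 0},
  ],
)

```text
clock: 7.97
eef_pos: [581.7, 158.0, 131.2]
orientation: [-1.33, 0.991, -0.991]
wrist_force: [-1.8, 0.4, 4.8]
finger_gap: 13.9
```

drive_tool(
  moves=[
    {"tx": 0,"ty": 0.003,"tz": 0,"roll": 0},
    {"tx": 0,"ty": 0.006,"tz": 0,"roll": 0},
    {"tx": 0,"ty": 0.006,"tz": 0,"roll": 0},
  ],
)

```text
clock: 8.22
eef_pos: [581.8, 158.0, 128.5]
orientation: [-1.33, 0.991, -0.991]
wrist_force: [-1.8, -1.0, 5.1]
finger_gap: 13.8
```

drive_tool(
  moves=[
    {"tx": 0,"ty": 0.003,"tz": 0,"roll": 0},
    {"tx": 0,"ty": 0.005,"tz": 0,"roll": 0},
    {"tx": 0,"ty": 0.005,"tz": 0,"roll": 0},
  ],
)

```text
clock: 8.47
eef_pos: [581.8, 158.0, 126.2]
orientation: [-1.329, 0.991, -0.991]
wrist_force: [-0.6, -0.2, 5.3]
finger_gap: 13.6
```

drive_tool(
  moves=[
    {"tx": 0,"ty": 0.003,"tz": 0,"roll": 0},
    {"tx": 0,"ty": 0.006,"tz": 0,"roll": 0},
    {"tx": 0,"ty": 0.006,"tz": 0,"roll": 0},
  ],
)

```text
clock: 8.72
eef_pos: [581.8, 158.0, 123.4]
orientation: [-1.329, 0.991, -0.991]
wrist_force: [-2.2, -0.2, 5.1]
finger_gap: 14.3
```

drive_tool(
  moves=[
    {"tx": 0,"ty": 0.003,"tz": 0,"roll": 0},
    {"tx": 0,"ty": 0.004,"tz": 0,"roll": 0},
    {"tx": 0,"ty": 0.004,"tz": 0,"roll": 0},
  ],
)

```text
clock: 8.97
eef_pos: [581.9, 158.0, 121.7]
orientation: [-1.329, 0.991, -0.991]
wrist_force: [-1.6, 0.1, 5.4]
finger_gap: 13.5
```

drive_tool(
  moves=[
    {"tx": 0,"ty": 0.004,"tz": 0,"roll": 0},
    {"tx": 0,"ty": 0.008,"tz": 0,"roll": 0},
    {"tx": 0,"ty": 0.008,"tz": 0,"roll": 0},
  ],
)

```text
clock: 9.22
eef_pos: [581.8, 158.0, 117.9]
orientation: [-1.329, 0.991, -0.991]
wrist_force: [-1.9, 0.6, 4.7]
finger_gap: 13.9
```

drive_tool(
  moves=[
    {"tx": 0,"ty": 0.004,"tz": 0,"roll": 0},
    {"tx": 0,"ty": 0.008,"tz": 0,"roll": 0},
    {"tx": 0,"ty": 0.008,"tz": 0,"roll": 0},
  ],
)

```text
clock: 9.47
eef_pos: [581.9, 158.0, 114.0]
orientation: [-1.329, 0.991, -0.991]
wrist_force: [-1.7, 0.4, 6.0]
finger_gap: 13.9
```

drive_tool(
  moves=[
    {"tx": 0,"ty": 0.003,"tz": 0,"roll": 0},
    {"tx": 0,"ty": 0.006,"tz": 0,"roll": 0},
    {"tx": 0,"ty": 0.006,"tz": 0,"roll": 0},
  ],
)

```text
clock: 9.72
eef_pos: [581.8, 158.0, 111.2]
orientation: [-1.329, 0.991, -0.991]
wrist_force: [-1.0, 0.4, 4.6]
finger_gap: 13.7
```

Tip is about 41 mm down and still sliding freely, so this is the deep hole. I'll continue in small steps to the bottom.

drive_tool(
  moves=[
    {"tx": 0,"ty": 0.003,"tz": 0,"roll": 0},
    {"tx": 0,"ty": 0.006,"tz": 0,"roll": 0},
    {"tx": 0,"ty": 0.006,"tz": 0,"roll": 0},
  ],
)

```text
clock: 9.97
eef_pos: [581.8, 158.2, 108.5]
orientation: [-1.329, 0.991, -0.991]
wrist_force: [-2.7, 0.5, 5.6]
finger_gap: 13.8
```

drive_tool(
  moves=[
    {"tx": 0,"ty": 0.003,"tz": 0,"roll": 0},
    {"tx": 0,"ty": 0.005,"tz": 0,"roll": 0},
    {"tx": 0,"ty": 0.005,"tz": 0,"roll": 0},
  ],
)

```text
clock: 10.22
eef_pos: [581.9, 158.2, 106.5]
orientation: [-1.328, 0.991, -0.991]
wrist_force: [-3.1, 0.6, 7.6]
finger_gap: 13.9
```

drive_tool(
  moves=[
    {"tx": 0,"ty": 0.002,"tz": 0,"roll": 0},
    {"tx": 0,"ty": 0.004,"tz": 0,"roll": 0},
    {"tx": 0,"ty": 0.004,"tz": 0,"roll": 0},
  ],
)

```text
clock: 10.47
eef_pos: [581.9, 158.3, 105.1]
orientation: [-1.328, 0.991, -0.991]
wrist_force: [-2.6, 0.5, 9.5]
finger_gap: 13.5
```

```bash
python3 - <<'E'
from h import *
tool(581,158,106,16.6)
c=cam("side"); gauge(c,155); print(state()["wrist_force"])
cv2.imwrite('pics/dp.png',cv2.resize(c['image'][140:270,290:430],None,fx=4,fy=4,interpolation=2))
E
```

```text
clock 10.4667 pos [581.91 158.27 105.14] jaw 16.7271171932344 F [-2.6   0.54  9.5 ] gap 13.544845246192645
axes x,y,z: [[0.2878253146725338, -0.9576771241894386, -0.0033337723233095584], [0.0029711398208016604, 0.004374015903086614, -0.9999860200588031], [0.9576783178927162, 0.28781138578785637, 0.004104345142838639]]
d [-0.01 -0.86 -0.95] t [-0. -0. -0.] dyaw -0.12711719323439752 roll 0.0014124132581599725
rod z (95, 115) 261 [577.43 152.72 100.87] [560.21 130.16  95.09] [597.81 184.15 114.96]
rod z (115, 133) 11 [578.03 158.64 119.68] [571.   155.06 115.04] [579.93 167.33 127.64]
rod z (133, 151) 106 [580.43 150.29 143.23] [560.07 143.03 134.01] [599.81 156.3  150.88]
[-3.   -0.33  8.92]
```

View pics/dp.png

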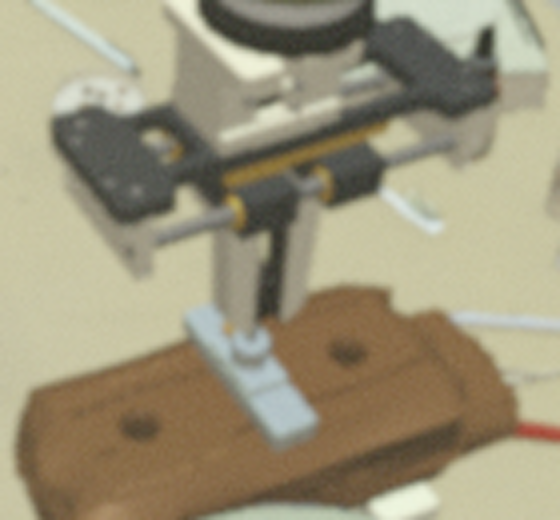

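The foot lies flat over hole_2, boss at (250,348), with hole_1 at (140,428) and hole_3 at (350,352) on either side. Force rises about 1 N/mm, so the tip is on the bottom at about 45 mm. Before releasing I'll check centring from the bar's outline.

```bash
cat >> h.py <<'E'
def bar(c):  # centre of the grey bar's top face (z=96) from its outline in the colour picture
    im=c["image"].astype(int); H,W=im.shape[:2]
    vv,uu=np.mgrid[0:H,0:W]; Q=pts(c,np.c_[uu.ravel(),vv.ravel()],96).reshape(H,W,3)
    m=(im[...,0]-im[...,2]>-8)&(np.hypot(Q[...,0]-579,Q[...,1]-157)<62)
    rz=pts(c,np.c_[uu.ravel(),vv.ravel()]).reshape(H,W,3)[...,2]
    m&=(rz>88)&(rz<106)
    q=Q[m][:,:2].astype(np.float32); (x,y),wh,a=cv2.minAreaRect(q); print("bar px",len(q),"centre",x,y,"size",wh,a,"zmed",np.median(rz[m])); return q
E
python3 - <<'E'
from h import *
for n in("side","top"):
    c=cam(n); q=bar(c); d=q-q.mean(0); print(q.mean(0))
E
```

```text
bar px 358 centre 577.5218505859375 159.397705078125 size (27.433731079101562, 97.12836456298828) 15.444275856018066 zmed 97.169732314567
[577.54 152.22]
bar px 150 centre 571.9629516601562 186.63262939453125 size (22.499614715576172, 39.591854095458984) 16.573535919189453 zmed 96.87462612649188
[571.09 189.6 ]
```

Both cameras put the bar about 3 mm too far along +y, side (+1.3, +2.2) and top (−0.7, +3.9). I'll lift slightly with the rod still in the hole, shift 2.5–3 mm along −y, and press down again.

drive_tool(
  moves=[
    {"tx": 0,"ty": -0.008,"tz": 0,"roll": 0},
    {"tx": 0,"ty": -0.016,"tz": 0,"roll": 0},
    {"tx": 0,"ty": -0.016,"tz": 0,"roll": 0},
    {"tx": 0.003,"ty": -0.016,"tz": 0.001,"roll": 0},
    {"tx": 0.006,"ty": -0.016,"tz": 0.001,"roll": 0},
    {"tx": 0.006,"ty": -0.016,"tz": 0.001,"roll": 0},
  ],
)

```text
clock: 11.12
eef_pos: [583.4, 155.3, 112.9]
orientation: [-1.328, 0.991, -0.991]
wrist_force: [-0.1, -0.7, -2.9]
finger_gap: 13.4
```

```bash
python3 - <<'E'
from h import *
print(state()["eef_pos"],state()["wrist_force"])
for n in("side","top"):
    c=cam(n); q=bar(c)
E
```

```text
[583.37 155.26 112.93] [-0.06 -0.72 -2.89]
bar px 366 centre 580.01123046875 159.98146057128906 size (28.06328582763672, 99.12811279296875) 15.332809448242188 zmed 99.95090315325132
bar px 150 centre 573.6632690429688 182.27268981933594 size (22.077592849731445, 39.221046447753906) 15.450698852539062 zmed 100.21272104173573
```

y is now right in both cameras; x is about 1.7 mm too far. I'll correct it and lower.

drive_tool(
  moves=[
    {"tx": -0.001,"ty": 0,"tz": -0.0033,"roll": 0},
    {"tx": -0.001,"ty": 0,"tz": -0.0033,"roll": 0},
    {"tx": -0.001,"ty": 0.004,"tz": -0.0033,"roll": 0},
    {"tx": -0.001,"ty": 0.007,"tz": -0.0033,"roll": 0},
    {"tx": -0.001,"ty": 0.007,"tz": -0.0033,"roll": 0},
  ],
)

```text
clock: 11.63
eef_pos: [581.7, 155.8, 109.7]
orientation: [-1.328, 0.991, -0.99]
wrist_force: [-1.6, 0.5, 4.7]
finger_gap: 13.8
```

drive_tool(
  moves=[
    {"tx": 0,"ty": 0.003,"tz": 0,"roll": 0},
    {"tx": 0,"ty": 0.006,"tz": 0,"roll": 0},
    {"tx": 0,"ty": 0.006,"tz": 0,"roll": 0},
  ],
)

```text
clock: 11.88
eef_pos: [581.8, 155.9, 107.2]
orientation: [-1.327, 0.991, -0.99]
wrist_force: [-3.0, 0.0, 7.3]
finger_gap: 13.6
```

drive_tool(
  moves=[
    {"tx": 0,"ty": 0.002,"tz": 0,"roll": 0},
    {"tx": 0,"ty": 0.004,"tz": 0,"roll": 0},
    {"tx": 0,"ty": 0.004,"tz": 0,"roll": 0},
  ],
)

```text
clock: 12.13
eef_pos: [581.8, 155.9, 106.0]
orientation: [-1.326, 0.991, -0.99]
wrist_force: [-2.9, -0.4, 9.2]
finger_gap: 13.7
```

```bash
python3 - <<'E'
from h import *
print(state()["eef_pos"],state()["wrist_force"])
for n in("side","top"):
    c=cam(n); q=bar(c)
E
```

```text
[581.77 155.91 105.98] [-2.92 -0.44  9.22]
bar px 360 centre 577.7201538085938 157.47390747070312 size (27.258005142211914, 97.54131317138672) 15.948159217834473 zmed 97.16397405045632
bar px 151 centre 571.47607421875 184.4064483642578 size (22.067684173583984, 39.288787841796875) 15.443368911743164 zmed 96.90038126774914
```

The rod's mean offset from the hole centre is now about (0, +0.8) mm, and the tip is loaded. I'll ease off 2 mm and release.

drive_tool(
  moves=[
    {"tx": 0,"ty": -0.004,"tz": 0,"roll": 0},
    {"tx": 0,"ty": -0.004,"tz": 0,"roll": 0},
  ],
)

```text
clock: 12.4
eef_pos: [581.8, 155.9, 108.8]
orientation: [-1.326, 0.991, -0.99]
wrist_force: [-2.4, -0.1, 7.6]
finger_gap: 13.8
```

drive_tool(
  moves=[
    {"tx": 0,"ty": 0,"tz": 0,"roll": 0},
    {"tx": 0,"ty": 0,"tz": 0,"roll": 0},
    {"tx": 0,"ty": 0,"tz": 0,"roll": 0},
    {"tx": 0,"ty": 0,"tz": 0,"roll": 0},
    {"tx": 0,"ty": 0,"tz": 0,"roll": 0},
    {"tx": 0,"ty": 0,"tz": 0,"roll": 0},
    {"tx": 0,"ty": 0,"tz": 0,"roll": 0},
    {"tx": 0,"ty": 0,"tz": 0,"roll": 0},
    {"tx": 0,"ty": 0,"tz": 0,"roll": 0},
    {"tx": 0,"ty": 0,"tz": 0,"roll": 0},
  ],
  hand=1,
)

```text
clock: 13.23
eef_pos: [581.8, 155.9, 108.8]
orientation: [-1.326, 0.991, -0.99]
wrist_force: [0.5, -0.2, -0.6]
finger_gap: 76.0
```

drive_tool(
  moves=[
    {"tx": 0,"ty": -0.05,"tz": 0,"roll": 0},
    {"tx": 0,"ty": -0.1,"tz": 0,"roll": 0},
    {"tx": 0,"ty": -0.16,"tz": 0,"roll": 0},
    {"tx": 0,"ty": -0.22,"tz": 0,"roll": 0},
    {"tx": -0.1,"ty": -0.22,"tz": 0,"roll": 0},
    {"tx": -0.2,"ty": -0.22,"tz": 0,"roll": 0},
    {"tx": -0.3,"ty": -0.22,"tz": 0,"roll": 0},
    {"tx": -0.4,"ty": -0.22,"tz": 0,"roll": 0},
    {"tx": -0.4,"ty": -0.22,"tz": 0,"roll": 0},
  ],
)

```text
clock: 13.98
eef_pos: [522.3, 350.1, 219.8]
orientation: [-1.326, 0.99, -0.988]
wrist_force: [0.0, 0.1, 0.1]
finger_gap: 93.1
```

```bash
python3 - <<'E'
from h import *
print(state()["eef_pos"],state()["wrist_force"],state()["clock"])
I=[]
for n,(v,u) in(("side",(150,290)),("top",(110,290))):
    c=cam(n); q=bar(c); I.append(cv2.resize(c["image"][v:v+130,u:u+130],None,fx=3,fy=3,interpolation=2))
    vv,uu=np.mgrid[60:330,200:480]; Q=pts(c,np.c_[uu.ravel(),vv.ravel()])
    for a,b in((114,128),(128,140),(140,152),(152,170),(170,200)):
        m=(np.hypot(Q[:,0]-579,Q[:,1]-157)<25)&(Q[:,2]>a)&(Q[:,2]<b)
        if m.any(): print(n,a,m.sum(),Q[m].mean(0),Q[m].max(0)[2])
cv2.imwrite("pics/fin.png",np.hstack(I))
E
```

```text
[522.3  350.11 219.8 ] [0.04 0.1  0.08] 13.9833
bar px 352 centre 580.5875854492188 159.8983917236328 size (27.85981559753418, 95.87964630126953) 14.85748291015625 zmed 97.49088531504265
side 114 37 [581.75 160.55 117.36] 126.30791419561263
side 128 15 [582.82 159.22 133.33] 137.17319148125182
side 140 42 [582.61 156.59 147.62] 151.8947525433651
side 152 102 [584.39 158.53 161.17] 166.18376572524608
bar px 321 centre 582.1964111328125 160.95608520507812 size (22.160247802734375, 93.04475402832031) 15.470312118530273 zmed 96.505695236463
top 114 6 [579.54 159.8  115.57] 119.9856283863536
top 140 14 [581.22 164.88 147.32] 151.77108011694122
top 152 89 [585.75 161.75 162.05] 166.39903268503178
```

View pics/fin.png

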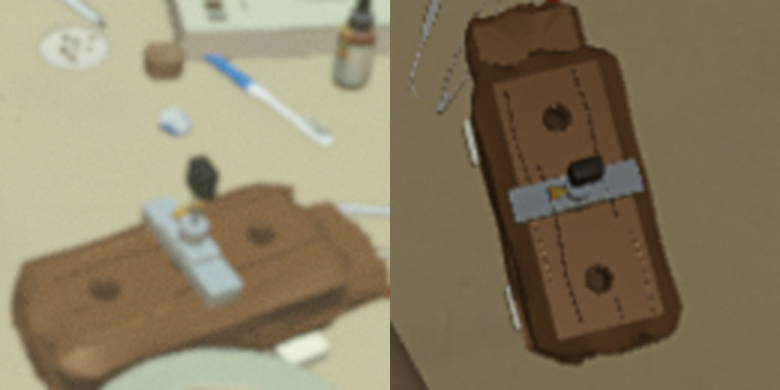

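The gauge stands released over hole_2 with both other holes open, at (105,290) and (262,235) in the left half. The knob looks slightly offset towards +x, so I'll measure position and tilt carefully over averaged frames.

```bash
cat > chk.py <<'E'
from h import *
def run(N=6):
  for n in("side","top"):
    fr=[cam(n) for _ in range(N)]; c=fr[0]
    c["image"]=np.mean([f["image"] for f in fr],0); rz=np.array([f["range_z"] for f in fr]); c["range_z"]=np.median(rz,0)
    g=c["image"].mean(2)
    H=[]
    for X in((522,138.5),(636.5,173)):
        q=(np.array([*X,82.])-c["t"])@c["R"]; s=np.array([q[0],-q[1]])/-q[2]; s*=1+c["k1"]*(s@s); u,v=s*c["fx"]+[c["cx"],c["cy"]]
        u,v=int(round(u)),int(round(v)); w=cv2.resize(g[v-10:v+11,u-10:u+11].astype(np.float32),None,fx=8,fy=8,interpolation=2)
        lo=w[40:128,40:128].min(); hi=np.median(w); m=(w<(lo+hi)/2).astype(np.uint8)
        k,lab,st,ce=cv2.connectedComponentsWithStats(m); i=max(range(1,k),key=lambda i:st[i,4]*(np.hypot(*(ce[i]-84))<50))
        H.append(((ce[i]+.5)/8-.5+[u-10,v-10])); print(n,"hole px",H[-1],"area px",st[i,4]/64)
    P=pts(c,H,82); mid=P.mean(0); d=P[1]-P[0]; print(" holes",P[:,:2].tolist(),"dist",np.linalg.norm(d),"mid",mid)
    q=bar(c)
    vv,uu=np.mgrid[60:330,200:480]; Q=pts(c,np.c_[uu.ravel(),vv.ravel()])
    a=np.radians(15.5); ex=np.array([np.cos(a),np.sin(a)]); ey=np.array([-ex[1],ex[0]])
    L=Q[:,:2]-mid[:2]; lx=L@ex; ly=L@ey
    def fit(m,t):
        A=np.c_[lx[m],ly[m],np.ones(m.sum())]; z=Q[m,2]
        for _ in range(4):
            s=np.linalg.lstsq(A,z,rcond=None)[0]; k=abs(z-A@s)<3; A,z=A[k],z[k]
        print(" plane",t,len(z),"dz/dx,dz/dy",s[:2].round(4),"z0",s[2].round(2),"lx",A[:,0].min(),A[:,0].max())
    im=c["image"].reshape(400,640,3)[60:330,200:480].reshape(-1,3); grey=im[:,0]-im[:,2]>-8
    fit(grey&(Q[:,2]>88)&(Q[:,2]<104)&(abs(lx)<22)&(abs(ly)<52)&(np.abs(ly-4)>12),"bar")
    fit((Q[:,2]>75)&(Q[:,2]<88)&(abs(lx)<90)&(abs(ly)<34)&(abs(lx)>25)&~grey,"face")
    for z0,z1 in((110,116),(118,127),(127,136),(146,166)):
        m=(np.hypot(lx,ly)<22)&(Q[:,2]>z0)&(Q[:,2]<z1); 
        if m.sum()>3: print(" rod",z0,m.sum(),"lx,ly",np.median(lx[m]),np.median(ly[m]),"z",Q[m,2].mean(),Q[m,2].max())
E
python3 -c "
from chk import *
run()"
```

```text
side hole px [324.46 246.63] area px 46.875
side hole px [376.49 228.18] area px 38.125
 holes [[518.5479232793398, 141.1896445280965], [634.231537658852, 172.65013845889956]] dist 119.88520056403028 mid [576.39 156.92  82.  ]
bar px 355 centre 580.964111328125 160.04351806640625 size (26.884639739990234, 95.9740219116211) 15.592140197753906 zmed 97.4675948951791
 plane bar 219 dz/dx,dz/dy [0.01 0.01] z0 97.13 lx -6.099594578104997 16.33705004240553
 plane face 1509 dz/dx,dz/dy [-0.  0.] z0 82.35 lx -89.93486963724848 89.83902102668374
 rod 110 60 lx,ly 4.76264324809907 0.8719189281358428 z 113.20114277740691 115.32722165314465
 rod 118 12 lx,ly 6.208618670418193 1.3970687880061536 z 122.39129140666383 126.27158381280583
 rod 127 13 lx,ly 7.157954820766233 0.4591202083289653 z 132.54397065133747 135.22149853943358
 rod 146 134 lx,ly 6.503452301844458 -2.4730966560673986 z 158.45209908228662 165.59065385835993
top hole px [359.33 202.63] area px 56.265625
top hole px [345.15 148.89] area px 59.453125
 holes [[521.4243834442769, 141.56981015232037], [637.0655473376041, 173.3336526493202]] dist 119.92422806413045 mid [579.24 157.45  82.  ]
bar px 324 centre 582.1964111328125 160.95608520507812 size (22.160247802734375, 93.04475402832031) 15.470312118530273 zmed 96.33807193719616
 plane bar 253 dz/dx,dz/dy [-0.07  0.  ] z0 96.26 lx -7.377412340434009 14.981350905242788
 plane face 1819 dz/dx,dz/dy [-0. -0.] z0 81.06 lx -89.997670613676 89.89630948770316
 rod 110 31 lx,ly 1.1596583512623282 4.599630274037703 z 112.76222655742438 115.10134238056139
 rod 146 99 lx,ly 6.908034928079089 2.801082755602864 z 160.77465086712706 165.07148123270053
```

The bar centre is about (+4..5, +2) mm off the hole centre in timber axes, with a lean of about 0.035 rad. The gauge seems to have rocked onto its tip on release. I have plenty of time, so I'll regrip the knob, recentre, release, and then press the foot flat by its bar with the fingertips.

```bash
python3 -c "
from h import *
tool(585.5,159,219,16.6)"
```

```text
clock 14.6833 pos [524.09 346.33 219.73] jaw 16.670131076231772 F [-0.27  0.32 -0.39] gap 92.94614653305099
axes x,y,z: [[0.28688157628848543, -0.9579553338910025, -0.004532047662119065], [0.00385529438827259, 0.005885398015464116, -0.9999752490913859], [0.9579582965303937, 0.2868570033308885, 0.005381612082727194]]
d [197.08  -0.13   5.08] t [ 0.39 -0.    0.01] dyaw -0.07013107623177461 roll 0.0007792341803530512
```

drive_tool(
  moves=[
    {"tx": 0.08,"ty": 0,"tz": 0.002,"roll": 0},
    {"tx": 0.16,"ty": 0,"tz": 0.004,"roll": 0},
    {"tx": 0.24,"ty": 0,"tz": 0.006,"roll": 0},
    {"tx": 0.31,"ty": 0,"tz": 0.008,"roll": 0},
    {"tx": 0.37,"ty": 0,"tz": 0.01,"roll": 0},
    {"tx": 0.394,"ty": 0,"tz": 0.01,"roll": 0},
    {"tx": 0.394,"ty": 0,"tz": 0.01,"roll": 0},
    {"tx": 0.395,"ty": 0.06,"tz": 0.01,"roll": 0},
    {"tx": 0.396,"ty": 0.12,"tz": 0.01,"roll": 0},
    {"tx": 0.396,"ty": 0.17,"tz": 0.009,"roll": 0},
    {"tx": 0.396,"ty": 0.205,"tz": 0.009,"roll": 0},
    {"tx": 0.396,"ty": 0.216,"tz": 0.009,"roll": 0},
    {"tx": 0.396,"ty": 0.216,"tz": 0.009,"roll": 0},
    {"tx": 0.396,"ty": 0.216,"tz": 0.009,"roll": 0},
  ],
)

```text
clock: 15.85
eef_pos: [585.8, 159.7, 111.3]
orientation: [-1.326, 0.991, -0.99]
wrist_force: [-1.0, 1.1, 0.5]
finger_gap: 93.2
```

drive_tool(
  moves=[
    {"tx": 0,"ty": 0,"tz": 0,"roll": 0},
    {"tx": 0,"ty": 0,"tz": 0,"roll": 0},
    {"tx": 0,"ty": 0,"tz": 0,"roll": 0},
    {"tx": 0,"ty": 0,"tz": 0,"roll": 0},
    {"tx": 0,"ty": 0,"tz": 0,"roll": 0},
    {"tx": 0,"ty": 0,"tz": 0,"roll": 0},
    {"tx": 0,"ty": 0,"tz": 0,"roll": 0},
    {"tx": 0,"ty": 0,"tz": 0,"roll": 0},
    {"tx": 0,"ty": 0,"tz": 0,"roll": 0},
    {"tx": 0,"ty": 0,"tz": 0,"roll": 0},
    {"tx": 0,"ty": 0,"tz": 0,"roll": 0},
    {"tx": 0,"ty": 0,"tz": 0,"roll": 0},
    {"tx": 0,"ty": 0,"tz": 0,"roll": 0},
    {"tx": 0,"ty": 0,"tz": 0,"roll": 0},
    {"tx": 0,"ty": 0,"tz": 0,"roll": 0},
    {"tx": 0,"ty": 0,"tz": 0,"roll": 0},
  ],
  hand=-1,
)

```text
clock: 17.18
eef_pos: [584.9, 159.4, 111.2]
orientation: [-1.327, 0.992, -0.989]
wrist_force: [-2.6, -1.0, 1.8]
finger_gap: 14.1
```

drive_tool(
  moves=[
    {"tx": 0,"ty": -0.004,"tz": 0,"roll": 0},
    {"tx": 0,"ty": -0.008,"tz": 0,"roll": 0},
    {"tx": 0,"ty": -0.008,"tz": 0,"roll": 0},
  ],
)

```text
clock: 17.43
eef_pos: [584.8, 159.1, 115.2]
orientation: [-1.327, 0.992, -0.989]
wrist_force: [-1.7, -1.2, -2.4]
finger_gap: 13.9
```

```bash
python3 -c "
from h import *
tool(580.3,153.9,115,16.6)
from chk import run
run(2)"
```

```text
clock 17.4333 pos [584.8  159.12 115.2 ] jaw 16.720735180405264 F [-1.68 -1.22 -2.38] gap 13.940013171770925
axes x,y,z: [[0.2877205839762838, -0.957702864177848, -0.004699947009571326], [0.002185507478911608, 0.005564020658696267, -0.9999821324559601], [0.957711902982001, 0.2877051713467385, 0.003693950045411898]]
d [ 3.71  0.16 -5.81] t [ 0.01  0.   -0.01] dyaw -0.1207351804052621 roll 0.0013415020045029122
side hole px [324.45 246.7 ] area px 45.828125
side hole px [376.48 228.19] area px 35.65625
 holes [[518.4893822351762, 141.02929089680725], [634.2083412902983, 172.63832253998072]] dist 119.95836096838008 mid [576.35 156.83  82.  ]
bar px 350 centre 581.5323486328125 162.8110809326172 size (27.45026206970215, 96.55231475830078) 16.862436294555664 zmed 101.31839763766084
 plane bar 224 dz/dx,dz/dy [0.05 0.01] z0 100.84 lx -7.0402130466817665 17.063730596081484
 plane face 1470 dz/dx,dz/dy [-0.  0.] z0 82.33 lx -89.99698134716388 89.94289033929043
 rod 110 31 lx,ly 2.827289303070623 2.2269796082896804 z 113.307926264334 115.29185767771162
 rod 118 27 lx,ly 4.729736313459685 0.50
[... 197 characters left out ...]
8587802 z 157.22866511528318 165.9827636281047
top hole px [358.38 206.37] area px 18.578125
top hole px [340.91 152.86] area px 24.171875
 holes [[513.3580145345018, 143.53097148078047], [628.1457134238469, 182.41090024088655]] dist 121.19350096726266 mid [570.75 162.97  82.  ]
bar px 142 centre 574.1451416015625 188.24293518066406 size (22.086528778076172, 34.01415252685547) 15.457324028015137 zmed 99.98017640413349
 plane bar 115 dz/dx,dz/dy [-0.   -0.02] z0 100.36 lx -1.6437524225597806 20.652636859119784
 plane face 1016 dz/dx,dz/dy [ 0.   -0.01] z0 81.06 lx -89.92717735488576 89.75162336504695
 rod 110 12 lx,ly 9.63931587465084 11.700545763095146 z 112.72437639838552 114.75469661006298
```

drive_tool(
  moves=[
    {"tx": 0.003,"ty": 0,"tz": -0.006,"roll": 0},
    {"tx": 0.006,"ty": 0,"tz": -0.011,"roll": 0},
    {"tx": 0.006,"ty": 0,"tz": -0.011,"roll": 0},
    {"tx": 0.006,"ty": 0,"tz": -0.011,"roll": 0},
  ],
)

```text
clock: 17.97
eef_pos: [580.7, 154.8, 115.2]
orientation: [-1.326, 0.992, -0.99]
wrist_force: [-0.5, -0.3, -3.9]
finger_gap: 13.8
```

```bash
cat > sb.py <<'E'
from h import *
def sb(N=3):
    fr=[cam("side") for _ in range(N)]; c=fr[0]; c["image"]=np.mean([f["image"] for f in fr],0); c["range_z"]=np.median([f["range_z"] for f in fr],0)
    F=np.mean([state()["wrist_force"]]+[(cam("top"),state()["wrist_force"])[1] for _ in range(3)],0)
    q=bar(c); print("F",F,state()["eef_pos"],state()["clock"])
E
python3 -c "
from sb import *
sb()"
```

```text
bar px 350 centre 577.7926025390625 158.66468811035156 size (27.69021224975586, 97.00770568847656) 16.37284278869629 zmed 101.18313211733118
F [ 0.15  0.09 -3.26] [580.56 154.85 115.11] 18.2667
```

Free now, with no side force. I'll probe towards −x to find the other wall and so bracket the centre.

drive_tool(
  moves=[
    {"tx": 0,"ty": 0,"tz": -0.005,"roll": 0},
    {"tx": 0,"ty": 0,"tz": -0.009,"roll": 0},
    {"tx": 0,"ty": 0,"tz": -0.009,"roll": 0},
    {"tx": 0,"ty": 0,"tz": -0.009,"roll": 0},
  ],
)

```text
clock: 18.6
eef_pos: [576.9, 154.0, 115.3]
orientation: [-1.326, 0.991, -0.99]
wrist_force: [2.0, 2.2, -3.2]
finger_gap: 13.8
```

```bash
python3 -c "
from sb import *
sb()"
```

```text
bar px 355 centre 574.4578857421875 157.99319458007812 size (27.34465789794922, 96.65040588378906) 16.364456176757812 zmed 101.1942860226169
F [ 2.82  1.9  -3.67] [576.81 153.87 115.31] 18.9
```

The −x wall is felt at TCP x ≈ 577 and the +x wall at ≈ 584.5, so the centre is about (580.9, 156). I'll move there and lower.

drive_tool(
  moves=[
    {"tx": -0.001,"ty": 0,"tz": 0.005,"roll": 0},
    {"tx": -0.0017,"ty": 0,"tz": 0.009,"roll": 0},
    {"tx": -0.0017,"ty": 0,"tz": 0.009,"roll": 0},
    {"tx": -0.0017,"ty": 0.004,"tz": 0.009,"roll": 0},
    {"tx": -0.0017,"ty": 0.008,"tz": 0.009,"roll": 0},
    {"tx": -0.0017,"ty": 0.008,"tz": 0.009,"roll": 0},
  ],
)

```text
clock: 19.4
eef_pos: [580.6, 155.8, 111.2]
orientation: [-1.327, 0.992, -0.99]
wrist_force: [-0.6, -0.2, 4.1]
finger_gap: 13.9
```

drive_tool(
  moves=[
    {"tx": 0,"ty": 0.003,"tz": 0,"roll": 0},
    {"tx": 0,"ty": 0.005,"tz": 0,"roll": 0},
    {"tx": 0,"ty": 0.005,"tz": 0,"roll": 0},
  ],
)

```text
clock: 19.65
eef_pos: [580.7, 155.7, 109.3]
orientation: [-1.326, 0.992, -0.99]
wrist_force: [-0.7, -0.3, 6.4]
finger_gap: 13.8
```

drive_tool(
  moves=[
    {"tx": 0,"ty": 0,"tz": 0,"roll": 0},
    {"tx": 0,"ty": 0,"tz": 0,"roll": 0},
    {"tx": 0,"ty": 0,"tz": 0,"roll": 0},
    {"tx": 0,"ty": 0,"tz": 0,"roll": 0},
    {"tx": 0,"ty": 0,"tz": 0,"roll": 0},
    {"tx": 0,"ty": 0,"tz": 0,"roll": 0},
    {"tx": 0,"ty": 0,"tz": 0,"roll": 0},
    {"tx": 0,"ty": 0,"tz": 0,"roll": 0},
    {"tx": 0,"ty": 0,"tz": 0,"roll": 0},
    {"tx": 0,"ty": 0,"tz": 0,"roll": 0},
    {"tx": 0,"ty": 0,"tz": 0,"roll": 0},
    {"tx": 0,"ty": 0,"tz": 0,"roll": 0},
  ],
  hand=1,
)

```text
clock: 20.65
eef_pos: [580.7, 155.7, 109.3]
orientation: [-1.326, 0.992, -0.99]
wrist_force: [0.9, -0.7, -0.3]
finger_gap: 88.7
```

drive_tool(
  moves=[
    {"tx": 0,"ty": -0.05,"tz": 0,"roll": 0},
    {"tx": 0,"ty": -0.1,"tz": 0,"roll": 0},
    {"tx": 0,"ty": -0.16,"tz": 0,"roll": 0},
    {"tx": 0,"ty": -0.22,"tz": 0,"roll": 0},
    {"tx": -0.1,"ty": -0.22,"tz": 0,"roll": 0},
    {"tx": -0.2,"ty": -0.22,"tz": 0,"roll": 0},
    {"tx": -0.3,"ty": -0.22,"tz": 0,"roll": 0},
    {"tx": -0.4,"ty": -0.22,"tz": 0,"roll": 0},
    {"tx": -0.4,"ty": -0.22,"tz": 0,"roll": 0},
  ],
)

```text
clock: 21.4
eef_pos: [521.3, 349.9, 220.5]
orientation: [-1.326, 0.991, -0.987]
wrist_force: [-0.5, 0.8, -0.7]
finger_gap: 93.2
```

```bash
python3 -c "
from chk import run
run(6)"
```

```text
side hole px [324.47 246.66] area px 44.84375
side hole px [376.45 228.15] area px 38.875
 holes [[518.5565673408523, 141.12855855817674], [634.187380719551, 172.75763177620541]] dist 119.87861892452241 mid [576.37 156.94  82.  ]
bar px 350 centre 581.6204223632812 157.691650390625 size (26.884639739990234, 95.49266815185547) 15.592140197753906 zmed 97.57258875974429
 plane bar 218 dz/dx,dz/dy [-0.    0.01] z0 97.25 lx -6.213588274391085 15.668058275991639
 plane face 1511 dz/dx,dz/dy [-0.  0.] z0 82.33 lx -89.95816274737994 89.99178077528055
 rod 110 60 lx,ly 5.4553980167113725 -1.2003158076121512 z 113.23787760566033 115.59747607549355
 rod 118 10 lx,ly 7.249588992556809 -0.9814594162950643 z 122.33721579068757 126.1952514195658
 rod 127 13 lx,ly 7.211621343225333 -1.8171951505038721 z 132.26185536555505 135.42102303946297
 rod 146 132 lx,ly 7.530269423040512 -3.9199053329564224 z 158.39445842936593 165.3746739747575
top hole px [359.33 202.6 ] area px 54.875
top hole px [345.15 148.9 ] area px 59.796875
 holes [[521.4761047099691, 141.5593657570232], [637.0523296278266, 173.33234373732645]] dist 119.86403086831346 mid [579.26 157.45  82.  ]
bar px 327 centre 583.015625 158.842529296875 size (21.711498260498047, 93.46379089355469) 15.472283363342285 zmed 96.43569147319147
 plane bar 252 dz/dx,dz/dy [-0.09 -0.  ] z0 96.38 lx -6.998018368550666 15.15065677394532
 plane face 1811 dz/dx,dz/dy [-0. -0.] z0 81.04 lx -89.941411476629 89.90793249410936
 rod 110 36 lx,ly 2.2863326575474017 2.7763465095353626 z 112.70647831492528 115.32497861561023
 rod 146 99 lx,ly 7.938869257091041 0.8353934901041636 z 160.6890347297365 164.44614208233156
```

Releasing rocks the gauge about its tip by ±0.035 rad, so the rod is about 0.4 mm over-extended and the foot isn't seated. I'll roll the gripper 90° and press both ends of the bar with the fingertips. First I'll check lamp clearance.

```bash
python3 -c "
from h import *
c=cam('top'); vv,uu=np.mgrid[100:300,380:560:2]; Q=pts(c,np.c_[uu.ravel(),vv.ravel()])
m=(Q[:,2]>130)&(Q[:,1]<140); print('tall things: max y',Q[m].max(0),Q[m][Q[m][:,1].argmax()])
tool(584,159,215,106.6); print(state()['joints'])"
```

```text
tall things: max y [607.63 -17.32 240.17] [528.13 -17.32 204.65]
clock 22.05 pos [523.15 345.92 220.42] jaw 16.65176001740754 F [-0.14  0.09 -0.1 ] gap 93.02532886736468
axes x,y,z: [[0.2865748131634415, -0.9580439206035992, -0.005169395982451752], [0.0032887869100525213, 0.0063794009839771015, -0.9999742432301675], [0.9580522221366636, 0.286550430880099, 0.004978977950414409]]
d [196.54   4.43   4.71] t [0.39 0.01 0.01] dyaw 89.94823998259244 roll -0.9994248886954715
[-0.87  0.46  0.28  1.82 -0.16  0.88 -0.22]
```

drive_tool(
  hand=0.08,
  moves=[
    {"tx": 0.03,"ty": 0,"tz": 0.001,"roll": -0.08},
    {"tx": 0.06,"ty": 0,"tz": 0.002,"roll": -0.16},
    {"tx": 0.09,"ty": 0,"tz": 0.003,"roll": -0.23},
    {"tx": 0.13,"ty": 0,"tz": 0.003,"roll": -0.3},
    {"tx": 0.17,"ty": 0,"tz": 0.004,"roll": -0.38},
    {"tx": 0.21,"ty": 0,"tz": 0.005,"roll": -0.46},
    {"tx": 0.25,"ty": 0,"tz": 0.006,"roll": -0.54},
    {"tx": 0.29,"ty": 0,"tz": 0.007,"roll": -0.62},
    {"tx": 0.33,"ty": 0,"tz": 0.008,"roll": -0.7},
    {"tx": 0.36,"ty": 0,"tz": 0.009,"roll": -0.78},
    {"tx": 0.38,"ty": 0,"tz": 0.009,"roll": -0.86},
    {"tx": 0.393,"ty": 0,"tz": 0.009,"roll": -0.94},
    {"tx": 0.393,"ty": 0,"tz": 0.009,"roll": -1},
    {"tx": 0.393,"ty": 0,"tz": 0.009,"roll": -1},
    {"tx": 0.393,"ty": 0,"tz": 0.009,"roll": -1},
    {"tx": 0.393,"ty": 0,"tz": 0.009,"roll": -1},
  ],
)

```text
clock: 23.38
eef_pos: [583.7, 159.1, 219.5]
orientation: [-1.553, -0.229, 0.222]
wrist_force: [0.8, 0.5, -0.1]
finger_gap: 50.2
```

```bash
python3 - <<'E'
from h import *
tool(584,159,80,106.6)
c=cam("side"); vv,uu=np.mgrid[0:330,200:480]; Q=pts(c,np.c_[uu.ravel(),vv.ravel()])
a=np.radians(16.6); ex=np.array([np.cos(a),np.sin(a)]); ey=np.array([-ex[1],ex[0]]); L=Q[:,:2]-[578,158.5]; lx=L@ex; ly=L@ey
for z in range(236,330,12):
    for s,n in((ly<0,'-y'),(ly>0,'+y')):
        m=(Q[:,2]>=z)&(Q[:,2]<z+12)&(abs(lx)<40)&(abs(ly)<70)&s
        if m.sum()>2: print(z,n,m.sum(),"lx",lx[m].min(),lx[m].max(),"ly",ly[m].min(),ly[m].max(),"zmin",Q[m,2].min())
E
```

```text
clock 23.3833 pos [583.73 159.08 219.46] jaw 106.46465023618899 F [ 0.81  0.52 -0.11] gap 50.22240750606866
axes x,y,z: [[0.9589903554054373, 0.2833945397239621, 0.005003308305153942], [0.0032836825259840163, 0.006542660883415707, -0.9999732051498345], [-0.2834196811592683, 0.9589810886786079, 0.00534377098783323]]
d [ -0.46 139.45  -0.9 ] t [-0.    0.28 -0.  ] dyaw 0.13534976381100705 roll -0.001503886264566745
236 +y 5 lx -3.580732978296807 11.346346483164675 ly 24.90080951582976 27.8655473492802 zmin 246.33678035862084
248 -y 37 lx -6.494405232668741 10.165402662788933 ly -40.999206510266795 -26.85209976858376 zmin 248.17434912030825
248 +y 58 lx -6.613495480046095 11.042628650125875 ly 23.338577671779316 37.28746692259044 zmin 248.0131189108542
260 -y 69 lx -6.84105914110009 10.045603733676048 ly -41.91629800840297 -27.181653245626503 zmin 260.44647101579324
260 +y 70 lx -6.358265520111432 12.755791608361243 ly 23.144655065197618 38.59518330444291 zmin 260.0591946145409
272 -y 73 lx -7.143398569729177 10.334376102688163 ly -43.42082902401311 -25.68581738280281 zmin 272.1337749813
[... 220 characters left out ...]
587795570199
284 +y 71 lx -7.9515835300607165 10.284471677090844 ly 23.459378691487736 41.13089924534412 zmin 284.1106585373069
296 -y 35 lx -8.436755049995702 -2.0040650852793855 ly -42.22676197729992 -26.97421281145278 zmin 296.2537266446239
296 +y 51 lx -6.34775755929446 1.2318906940977352 ly 23.08987384027601 41.091032309914276 zmin 296.1198982460272
308 -y 32 lx -8.354964210855888 -6.045613062505493 ly -42.52835055192859 -26.634024371809293 zmin 308.04131942143493
308 +y 45 lx -6.940536227280096 8.299524932246866 ly 24.55081604457795 40.02975696802517 zmin 308.0113825869687
320 +y 32 lx -7.2992041871364535 9.22481561131645 ly 24.692924021385057 27.119803757653724 zmin 320.13163372573797
```

The fingers straddle the knob properly at ly ±25..42, with tips at z ≈ 247. I'll descend over the bar.

drive_tool(
  moves=[
    {"tx": 0.005,"ty": 0.05,"tz": 0,"roll": 0},
    {"tx": 0.005,"ty": 0.12,"tz": 0,"roll": 0},
    {"tx": 0.005,"ty": 0.19,"tz": 0,"roll": 0},
    {"tx": 0.005,"ty": 0.25,"tz": 0,"roll": 0},
    {"tx": 0.005,"ty": 0.28,"tz": 0,"roll": 0},
    {"tx": 0.005,"ty": 0.28,"tz": 0,"roll": 0},
    {"tx": 0.005,"ty": 0.28,"tz": 0,"roll": 0},
  ],
)

```text
clock: 24.02
eef_pos: [586.2, 161.2, 79.0]
orientation: [-1.553, -0.228, 0.224]
wrist_force: [0.6, 0.7, 0.0]
finger_gap: 50.2
```

drive_tool(
  moves=[
    {"tx": 0,"ty": 0.006,"tz": 0,"roll": 0},
    {"tx": 0,"ty": 0.012,"tz": 0,"roll": 0},
    {"tx": 0,"ty": 0.012,"tz": 0,"roll": 0},
  ],
)

```text
clock: 24.27
eef_pos: [586.7, 161.5, 73.8]
orientation: [-1.553, -0.229, 0.222]
wrist_force: [0.5, 0.9, -0.2]
finger_gap: 50.1
```

drive_tool(
  moves=[
    {"tx": 0,"ty": 0.004,"tz": 0,"roll": 0},
    {"tx": 0,"ty": 0.007,"tz": 0,"roll": 0},
    {"tx": 0,"ty": 0.007,"tz": 0,"roll": 0},
  ],
)

```text
clock: 24.52
eef_pos: [586.8, 161.5, 70.5]
orientation: [-1.553, -0.229, 0.222]
wrist_force: [-0.9, -0.3, 1.1]
finger_gap: 50.5
```

drive_tool(
  moves=[
    {"tx": 0,"ty": 0.002,"tz": 0,"roll": 0},
    {"tx": 0,"ty": 0.003,"tz": 0,"roll": 0},
    {"tx": 0,"ty": 0.003,"tz": 0,"roll": 0},
  ],
)

```text
clock: 24.77
eef_pos: [586.9, 161.5, 70.0]
orientation: [-1.553, -0.229, 0.221]
wrist_force: [-3.1, -0.7, 11.2]
finger_gap: 50.6
```

drive_tool(
  moves=[
    {"tx": 0,"ty": 0.002,"tz": 0,"roll": 0},
    {"tx": 0,"ty": 0.002,"tz": 0,"roll": 0},
    {"tx": 0,"ty": 0.002,"tz": 0,"roll": 0},
  ],
)

```text
clock: 25.02
eef_pos: [586.9, 161.5, 70.1]
orientation: [-1.553, -0.23, 0.221]
wrist_force: [-2.8, -1.6, 10.5]
finger_gap: 50.3
```

drive_tool(
  moves=[
    {"tx": 0,"ty": -0.02,"tz": 0,"roll": 0},
    {"tx": 0,"ty": -0.08,"tz": 0,"roll": 0},
    {"tx": 0,"ty": -0.14,"tz": 0,"roll": 0},
    {"tx": 0,"ty": -0.21,"tz": 0,"roll": 0},
    {"tx": 0,"ty": -0.28,"tz": 0,"roll": 0},
    {"tx": 0,"ty": -0.3,"tz": 0.08,"roll": 0},
    {"tx": 0,"ty": -0.3,"tz": 0.16,"roll": 0},
    {"tx": 0,"ty": -0.3,"tz": 0.24,"roll": 0},
    {"tx": 0,"ty": -0.3,"tz": 0.32,"roll": 0},
    {"tx": 0,"ty": -0.3,"tz": 0.4,"roll": 0},
    {"tx": 0,"ty": -0.3,"tz": 0.4,"roll": 0},
  ],
)

```text
clock: 25.93
eef_pos: [525.2, 362.0, 221.8]
orientation: [-1.547, -0.237, 0.229]
wrist_force: [-0.3, 0.5, 0.4]
finger_gap: 50.1
```

```bash
python3 -c "
from chk import run
run(6)
from h import *
print(state()['clock'],state()['eef_pos'],state()['wrist_force'])
I=[]
for n,(v,u) in(('side',(150,290)),('top',(110,290))):
    c=cam(n); I.append(cv2.resize(c['image'][v:v+130,u:u+130],None,fx=3,fy=3,interpolation=2))
cv2.imwrite('pics/fin2.png',np.hstack(I))"
```

```text
side hole px [324.44 246.6 ] area px 48.109375
side hole px [376.44 228.2 ] area px 37.21875
 holes [[518.527942910634, 141.28954229867605], [634.1136276206468, 172.61044214356235]] dist 119.75412008351059 mid [576.32 156.95  82.  ]
bar px 352 centre 581.055908203125 157.10728454589844 size (26.38776397705078, 96.2940902709961) 14.833770751953125 zmed 97.49543066402589
 plane bar 218 dz/dx,dz/dy [-0.01  0.01] z0 97.15 lx -6.603534155146562 15.702535070328135
 plane face 1508 dz/dx,dz/dy [-0.  0.] z0 82.35 lx -89.96784466195142 89.71047121837766
 rod 110 56 lx,ly 5.22433477593725 -0.9178869538020085 z 113.40688885233924 115.36243513547902
 rod 118 11 lx,ly 6.790285280647767 -1.3119660113481246 z 122.35175388458228 126.68597069877978
 rod 127 13 lx,ly 6.518447786562361 -2.5431299465344357 z 132.36926135394705 135.29688984978156
 rod 146 131 lx,ly 6.58190301126409 -4.447962017915064 z 158.44715565731306 165.41717065249276
top hole px [359.35 202.6 ] area px 54.671875
top hole px [345.15 148.9 ] area px 59.40625
 holes [[521.4807349195785, 141.5244182583735], [637.046196664403, 173.33791588639235]] dist 119.8644008019999 mid [579.26 157.43  82.  ]
bar px 328 centre 582.78955078125 158.77816772460938 size (22.137422561645508, 93.4697494506836) 15.377825736999512 zmed 96.2128866041786
 plane bar 258 dz/dx,dz/dy [-0.1 -0. ] z0 96.32 lx -7.563843391939736 15.076640245349301
 plane face 1720 dz/dx,dz/dy [-0. -0.] z0 81.03 lx -89.77110323598984 89.95041225305161
 rod 110 35 lx,ly 1.6625586014943528 3.023063255820831 z 112.35629137247936 113.81853702952935
 rod 146 99 lx,ly 7.227876982902591 1.1639661819110523 z 160.9407587159268 164.68555167990507
26.5333 [529.85 351.79 221.12] [ 0.48 -0.38  0.5 ]
```

```bash
python3 - <<'E'
from h import *
def est(c,C,zb,zf,yaw,t):
    im=c["image"].astype(float); H,W=im.shape[:2]; vv,uu=np.mgrid[0:H,0:W]; uv=np.c_[uu.ravel(),vv.ravel()]
    P=pts(c,uv,zf+14)[:,:2]; Q=pts(c,uv); g=(im[...,0]-im[...,2]).ravel()
    a=np.radians(yaw); ex=np.array([np.cos(a),np.sin(a)]); ey=np.array([-ex[1],ex[0]])
    m=(np.hypot(*(P-C).T)<60)&(Q[:,2]>zf+6)&(Q[:,2]<zf+24)&(g>-8)
    (x,y),wh,_=cv2.minAreaRect(P[m].astype(np.float32)); b=np.array([x,y]); L=Q[:,:2]-b; lx=L@ex; ly=L@ey
    k=m&(abs(lx)<9)&(abs(ly)>14)&(abs(ly)<44); A=np.c_[lx[k],ly[k],np.ones(k.sum())]; s=np.linalg.lstsq(A,Q[k,2],rcond=None)[0]
    print(t,"bar",b,wh,"slope",s[:2],end=" ")
    dz=zb
    for lo,hi in((dz-12,dz+10),(dz-8,dz+4)):
        n=(np.hypot(lx,ly)<25)&(Q[:,2]>lo)&(Q[:,2]<hi); print("knob-bar lx,ly",np.median(lx[n]),np.median(ly[n]),n.sum(),"zmax",np.percentile(Q[n,2],95),end=" ")
    print()
for n in("side","top"):
    est(dict(np.load(n+"1.npz")),np.array([484,390.5]),116,0,7.9,n+" table")
    for i in range(2): est(cam(n),np.array([581,158]),154,82,15.5,n+" now")
E
```

```text
side table bar [482.03 389.91] (23.579166412353516, 98.70407104492188) slope [0.02 0.03] knob-bar lx,ly 0.1603580519977633 -6.400938063171957 56 zmax 125.4989510056196 knob-bar lx,ly 0.04720453149321944 -6.463112703831298 31 zmax 118.92863376097239 
side now bar [580.85 157.34] (26.502559661865234, 95.7528076171875) slope [-0.09  0.01] knob-bar lx,ly 0.7566866606400391 -6.376940216887703 110 zmax 163.53361947706384 knob-bar lx,ly -0.028697226929809447 -7.068924243208273 59 zmax 157.6160910833378 
side now bar [580.68 157.73] (26.751794815063477, 94.90159606933594) slope [-0.06  0.01] knob-bar lx,ly 0.5622365194632633 -6.874136798119918 105 zmax 163.44201225542673 knob-bar lx,ly -0.2148197057657787 -6.768704172242897 60 zmax 157.41602484118587 
top table bar [484.73 392.19] (22.06366539001465, 91.87545013427734) slope [-0.06 -0.  ] knob-bar lx,ly -1.4838871996170098 -3.287134432229351 58 zmax 125.73647449928832 knob-bar lx,ly -3.468236887894142 -10.08734108485492 9 zmax 119.10032588328325 
top now bar [582.79 158.78] (22.137422561645508, 93.4697494506836) slope [-0.12 -0.  ] knob-bar lx,ly 3.41604573407066 -0.3499489380363653 88 zmax 163.72128391686184 knob-bar lx,ly -2.1111661676781863 7.16715978809603 19 zmax 156.60228723240823 
top now bar [582.79 158.78] (22.137422561645508, 93.4697494506836) slope [-0.13 -0.  ] knob-bar lx,ly 2.6375931259670273 0.054809316573343723 85 zmax 163.77716979072588 knob-bar lx,ly -2.149587907493273 5.307066476197901 18 zmax 156.66549287181567
```

View pics/fin2.png

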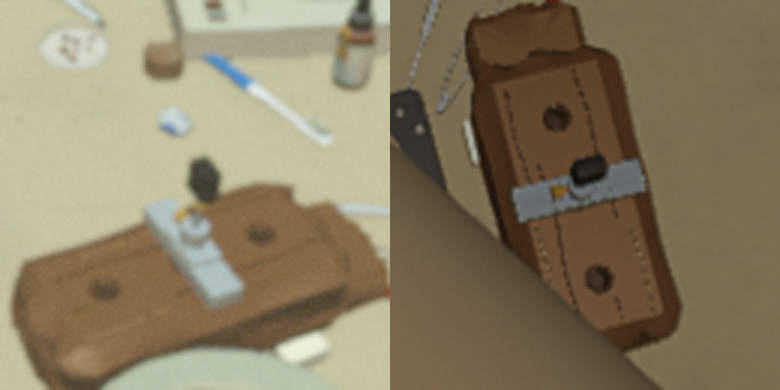

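The picture shows the gauge standing over hole_2, with the other two holes open. The range data can't settle a small tilt, so I'll fit the gauge's box model to both pictures, using the picture without the gauge as background. The start pose, standing flat on the worktop, checks the method.

```bash
cat > mf.py <<'E'
from h import *
from scipy.optimize import minimize
from scipy.spatial import ConvexHull
def proj(c,p):
    q=(p-c["t"])@c["R"]; s=np.c_[q[:,0]/-q[:,2],-q[:,1]/-q[:,2]]
    s=s*(1+c["k1"]*(s**2).sum(1,keepdims=True)); return np.c_[s[:,0]*c["fx"]+c["cx"],s[:,1]*c["fy"]+c["cy"]]
def box(a,b,z0,z1): return np.array([[x,y,z] for x in(-a,a) for y in(-b,b) for z in(z0,z1)],float)
def cyl(r,z0,z1):
    t=np.linspace(0,2*np.pi,24,endpoint=False); return np.vstack([np.c_[r*np.cos(t),r*np.sin(t),0*t+z] for z in(z0,z1)])
S=6
def fit(c,bg,x0,zf,tilt=True):
    im=c["image"].astype(float); bg=bg.astype(float); ctr=proj(c,np.array([[x0[0],x0[1],zf+40.]]))[0].astype(int)
    u0,v0=ctr-34; sl=np.s_[v0:v0+68,u0:u0+68]; I=im[sl]; B=bg[sl]
    def layers(p):
        x,y,yaw,ax,ay,h=p; M=(R.from_rotvec([-ay,ax,0])*R.from_euler("z",yaw)).as_matrix()
        out=[]
        for g in(box(12,47,0,14),box(12,47,13.9,14),cyl(9.5,14,31),cyl(9.5,30.9,31),cyl(3,31,h),box(7,11,h-12,h+12)):
            P=g@M.T+[x,y,zf]; uv=(proj(c,P)-[u0,v0]+.5)*S; hu=uv[ConvexHull(uv).vertices]
            m=np.zeros((68*S,68*S),np.uint8); cv2.fillConvexPoly(m,np.round(hu*16).astype(np.int32),255,shift=4); out.append(cv2.GaussianBlur(cv2.resize(m,(68,68),interpolation=3).astype(float)/255,(0,0),.5))
        return out
    def cost(p):
        L=layers(p); W=[]; T=np.ones((68,68))
        for a in L[::-1]: W.append(a*T); T=T*(1-a)
        A=np.array([w.ravel() for w in W]).T; Y=(I-B*T[...,None]).reshape(-1,3)
        s=np.linalg.lstsq(A.T@A+1e-3*np.eye(6),A.T@Y,rcond=None)[0]; e=np.clip(np.abs(Y-A@s),0,40); return (e**2).mean()
    sc=np.array([3,3,.06,.04,.04,4.]); best=None
    for k in range(2):
        r=minimize(lambda q:cost(q*sc),(x0 if best is None else best)/sc,method="Nelder-Mead",options=dict(maxiter=700,xatol=.01,fatol=1e-3,initial_simplex=None)); best=r.x*sc
    return best,r.fun
def avg(n,N=6):
    fr=[cam(n) for _ in range(N)]; c=fr[0]; c["image"]=np.mean([f["image"] for f in fr],0); return c
def both(names=("side","top"),base=True):
    mid={"side":np.array([576.35,156.93]),"top":np.array([579.26,157.44])}; a=np.radians(15.35); E=np.array([[np.cos(a),np.sin(a)],[-np.sin(a),np.cos(a)]])
    for n in names:
        c=avg(n); c0=dict(np.load(n+"1.npz"))
        if base: b,f=fit(c0,c["image"],np.array([484,390.5,.137,.005,.005,116.]),0); print(n,"table",b,f)
        b,f=fit(c,c0["image"],np.array([581,158,.27,.005,.005,70.]),82); t=E@b[3:5]
        print(n,"now",b,"cost",f,"| foot lx,ly",E@(b[:2]-mid[n]),"lean lx,ly",t,"tip lx,ly",E@(b[:2]-mid[n])-t*(114-b[5]),"depth",114-b[5],flush=True)
E
python3 -c "
from mf import *
both()"
```

```text
side table [481.83 394.3    0.14   0.01   0.01 111.9 ] 23.209279711840686
side now [582.26 157.87   0.25   0.01   0.01  70.86] cost 59.35926975946798 | foot lx,ly [ 5.95 -0.66] lean lx,ly [0.01 0.  ] tip lx,ly [ 5.67 -0.81] depth 43.13847078690911
top table [484.77 392.63   0.14   0.01   0.   108.23] 40.58800428114473
top now [583.94 158.94   0.27   0.01   0.01  82.65] cost 71.2908439315555 | foot lx,ly [4.91 0.2 ] lean lx,ly [0.01 0.  ] tip lx,ly [4.71 0.09] depth 31.346938158938414
```

```bash
python3 - <<'E'
s=open('mf.py').read()
s=s.replace("initial_simplex=None","initial_simplex=np.vstack([z0,z0+np.eye(6)*(1 if k%2==0 else -.6)])").replace("    for k in range(2):\n        r=","    for k in range(3):\n        z0=(x0 if best is None else best)/sc\n        r=").replace("(x0 if best is None else best)/sc,method","z0,method")
open('mf.py','w').write(s)
E
time python3 -c "
from mf import *
both()"
```

```text
side table [482.03 394.46   0.12   0.     0.   112.46] 22.817081951514762
side now [580.5  159.63   0.25   0.08   0.03  66.65] cost 47.934892619445776 | foot lx,ly [4.72 1.51] lean lx,ly [0.08 0.01] tip lx,ly [0.84 1.25] depth 47.350769390123446
top table [484.88 392.7    0.14   0.    -0.   115.31] 40.85858121007277
top now [582.64 158.18   0.27   0.08   0.02  68.46] cost 60.84502136802673 | foot lx,ly [ 3.45 -0.18] lean lx,ly [0.09 0.  ] tip lx,ly [-0.56 -0.19] depth 45.53990829203684
real	0m27.249s
user	0m13.340s
sys	0m0.325s
```

The fit is trustworthy: it gives 0.00 lean on the worktop, and both cameras agree on a lean of about 0.085 rad towards +x. The tip is centred and about 46 mm deep. The foot is about 1 mm high on the rod, so the lean would fail the check. I'll regrip, shift about 2.5 mm towards −x, release, and then press the raised −x edge of the bar firmly enough to seat the foot.

```bash
python3 -c "
from h import *
tool(587,160,220,16.6)"
```

```text
clock 28.0333 pos [529.53 352.35 221.06] jaw 106.45254495672049 F [ 0.26 -0.05 -0.16] gap 50.267866307421784
axes x,y,z: [[0.9590439381824942, 0.28318503912806314, 0.006399863236770803], [0.004741236337553134, 0.006542013615068398, -0.9999673608352683], [-0.28321766419735106, 0.9590429790535445, 0.0049314313032732815]]
d [   0.64    0.07 -200.75] t [ 0.   0.  -0.4] dyaw -89.8525449567205 roll 0.9983616106302277
```

drive_tool(
  hand=1,
  moves=[
    {"tx": 0,"ty": 0,"tz": -0.03,"roll": 0.08},
    {"tx": 0,"ty": 0,"tz": -0.06,"roll": 0.16},
    {"tx": 0,"ty": 0,"tz": -0.1,"roll": 0.24},
    {"tx": 0,"ty": 0,"tz": -0.14,"roll": 0.32},
    {"tx": 0,"ty": 0,"tz": -0.18,"roll": 0.4},
    {"tx": 0,"ty": 0,"tz": -0.22,"roll": 0.48},
    {"tx": 0,"ty": 0,"tz": -0.26,"roll": 0.56},
    {"tx": 0,"ty": 0,"tz": -0.3,"roll": 0.64},
    {"tx": 0,"ty": 0,"tz": -0.34,"roll": 0.72},
    {"tx": 0,"ty": 0,"tz": -0.37,"roll": 0.8},
    {"tx": 0,"ty": 0,"tz": -0.39,"roll": 0.88},
    {"tx": 0.001,"ty": 0,"tz": -0.401,"roll": 0.95},
    {"tx": 0.001,"ty": 0,"tz": -0.401,"roll": 1},
    {"tx": 0.001,"ty": 0.04,"tz": -0.401,"roll": 1},
    {"tx": 0.001,"ty": 0.1,"tz": -0.402,"roll": 1},
    {"tx": 0.001,"ty": 0.16,"tz": -0.402,"roll": 1},
    {"tx": 0.001,"ty": 0.2,"tz": -0.402,"roll": 1},
    {"tx": 0.001,"ty": 0.22,"tz": -0.402,"roll": 1},
    {"tx": 0.001,"ty": 0.22,"tz": -0.402,"roll": 1},
    {"tx": 0.001,"ty": 0.22,"tz": -0.402,"roll": 1},
  ],
)

```text
clock: 29.7
eef_pos: [587.7, 160.4, 110.3]
orientation: [-1.323, 0.994, -0.994]
wrist_force: [1.4, 0.7, 0.1]
finger_gap: 93.2
```

drive_tool(
  hand=-1,
  moves=[
    {"tx": 0,"ty": 0,"tz": 0,"roll": 0},
    {"tx": 0,"ty": 0,"tz": 0,"roll": 0},
    {"tx": 0,"ty": 0,"tz": 0,"roll": 0},
    {"tx": 0,"ty": 0,"tz": 0,"roll": 0},
    {"tx": 0,"ty": 0,"tz": 0,"roll": 0},
    {"tx": 0,"ty": 0,"tz": 0,"roll": 0},
    {"tx": 0,"ty": 0,"tz": 0,"roll": 0},
    {"tx": 0,"ty": 0,"tz": 0,"roll": 0},
    {"tx": 0,"ty": 0,"tz": 0,"roll": 0},
    {"tx": 0,"ty": 0,"tz": 0,"roll": 0},
    {"tx": 0,"ty": 0,"tz": 0,"roll": 0},
    {"tx": 0,"ty": 0,"tz": 0,"roll": 0},
    {"tx": 0,"ty": 0,"tz": 0,"roll": 0},
    {"tx": 0,"ty": 0,"tz": 0,"roll": 0},
    {"tx": 0,"ty": 0,"tz": 0,"roll": 0},
  ],
)

```text
clock: 30.95
eef_pos: [586.6, 160.0, 110.2]
orientation: [-1.325, 0.996, -0.993]
wrist_force: [-4.7, -1.9, 3.1]
finger_gap: 13.9
```

drive_tool(
  moves=[
    {"tx": 0,"ty": -0.004,"tz": 0,"roll": 0},
    {"tx": 0,"ty": -0.006,"tz": 0,"roll": 0},
    {"tx": 0,"ty": -0.006,"tz": 0,"roll": 0},
  ],
)

```text
clock: 31.2
eef_pos: [585.5, 159.7, 112.7]
orientation: [-1.327, 0.997, -0.992]
wrist_force: [-4.3, -1.2, -3.3]
finger_gap: 14.2
```

```bash
python3 -c "
from h import *
tool(578.3,154.8,115,16.6)
from sb import sb
sb(2)"
```

```text
clock 31.2 pos [585.51 159.73 112.74] jaw 16.4406187689793 F [-4.33 -1.18 -3.31] gap 14.23925780599691
axes x,y,z: [[0.28302672225535513, -0.9590990704472713, -0.004984732346923981], [0.0003475532792855396, 0.005299795466676416, -0.9999858955878976], [0.9591119609806295, 0.28302099786975476, 0.0018333217666509083]]
d [ 2.68 -2.29 -8.31] t [ 0.01 -0.   -0.02] dyaw 0.15938123102070278 roll -0.0017709025668966975
bar px 359 centre 582.2389526367188 159.919921875 size (28.002735137939453, 96.71887969970703) 15.984901428222656 zmed 99.59612318706922
F [-4.53 -1.72 -3.25] [585.74 159.75 112.77] 31.45
```

drive_tool(
  moves=[
    {"tx": 0.002,"ty": 0,"tz": -0.007,"roll": 0},
    {"tx": 0.004,"ty": 0,"tz": -0.015,"roll": 0},
    {"tx": 0.004,"ty": 0,"tz": -0.015,"roll": 0},
    {"tx": 0.004,"ty": 0,"tz": -0.015,"roll": 0},
  ],
)

```text
clock: 31.78
eef_pos: [580.0, 155.8, 113.2]
orientation: [-1.325, 0.996, -0.993]
wrist_force: [-0.7, 1.0, -2.6]
finger_gap: 13.8
```

drive_tool(
  moves=[
    {"tx": 0,"ty": 0.002,"tz": 0,"roll": 0},
    {"tx": 0,"ty": 0.004,"tz": 0,"roll": 0},
    {"tx": 0,"ty": 0.004,"tz": 0,"roll": 0},
  ],
)

```text
clock: 32.03
eef_pos: [580.3, 155.9, 111.1]
orientation: [-1.324, 0.995, -0.994]
wrist_force: [0.4, -0.6, -3.0]
finger_gap: 13.6
```

drive_tool(
  moves=[
    {"tx": 0,"ty": 0,"tz": -0.004,"roll": 0},
    {"tx": 0,"ty": 0,"tz": -0.004,"roll": 0},
    {"tx": 0,"ty": 0.003,"tz": -0.004,"roll": 0},
    {"tx": 0,"ty": 0.004,"tz": -0.004,"roll": 0},
    {"tx": 0,"ty": 0.004,"tz": -0.004,"roll": 0},
  ],
)

```text
clock: 32.45
eef_pos: [578.5, 155.4, 109.6]
orientation: [-1.324, 0.995, -0.994]
wrist_force: [-1.5, -1.2, 5.7]
finger_gap: 14.1
```

```bash
python3 -c "
from sb import *
sb(2)"
```

```text
bar px 360 centre 575.169677734375 153.55137634277344 size (27.812408447265625, 96.40459442138672) 16.404462814331055 zmed 97.15048896456136
F [-1.71 -0.29  5.48] [578.55 155.37 109.76] 32.7
```

drive_tool(
  hand=1,
  moves=[
    {"tx": 0,"ty": 0,"tz": 0,"roll": 0},
    {"tx": 0,"ty": 0,"tz": 0,"roll": 0},
    {"tx": 0,"ty": 0,"tz": 0,"roll": 0},
    {"tx": 0,"ty": 0,"tz": 0,"roll": 0},
    {"tx": 0,"ty": 0,"tz": 0,"roll": 0},
    {"tx": 0,"ty": 0,"tz": 0,"roll": 0},
    {"tx": 0,"ty": 0,"tz": 0,"roll": 0},
    {"tx": 0,"ty": 0,"tz": 0,"roll": 0},
    {"tx": 0,"ty": 0,"tz": 0,"roll": 0},
    {"tx": 0,"ty": 0,"tz": 0,"roll": 0},
    {"tx": 0,"ty": 0,"tz": 0,"roll": 0},
  ],
)

```text
clock: 33.62
eef_pos: [578.6, 155.3, 109.7]
orientation: [-1.324, 0.995, -0.994]
wrist_force: [-0.5, -0.5, 0.3]
finger_gap: 82.6
```

drive_tool(
  moves=[
    {"tx": 0,"ty": -0.05,"tz": 0,"roll": 0},
    {"tx": 0,"ty": -0.1,"tz": 0,"roll": 0},
    {"tx": 0,"ty": -0.16,"tz": 0,"roll": 0},
    {"tx": 0,"ty": -0.22,"tz": 0,"roll": 0},
    {"tx": -0.1,"ty": -0.22,"tz": 0,"roll": 0},
    {"tx": -0.2,"ty": -0.22,"tz": 0,"roll": 0},
    {"tx": -0.3,"ty": -0.22,"tz": 0,"roll": 0},
    {"tx": -0.4,"ty": -0.22,"tz": 0,"roll": 0},
    {"tx": -0.4,"ty": -0.22,"tz": 0,"roll": 0},
  ],
)

```text
clock: 34.37
eef_pos: [520.0, 349.9, 220.9]
orientation: [-1.324, 0.994, -0.991]
wrist_force: [0.7, 0.3, 0.2]
finger_gap: 92.9
```

```bash
sed -i 's/N=6/N=3/' mf.py; python3 -c "
from mf import *
both(base=False)
tool(578,157,221,106.5)"
```

```text
side now [578.67 157.12   0.24   0.07   0.02  66.57] cost 48.08256629751181 | foot lx,ly [ 2.29 -0.43] lean lx,ly [ 0.08 -0.  ] tip lx,ly [-1.32 -0.41] depth 47.432485938506346
top now [581.01 154.91   0.26   0.08   0.04  68.61] cost 15.182750457291753 | foot lx,ly [ 1.01 -2.9 ] lean lx,ly [0.09 0.01] tip lx,ly [-3.   -3.51] depth 45.38922567210376
clock 34.6667 pos [522.18 344.92 220.78] jaw 16.325159289689516 F [-0.5  -0.48  0.78] gap 92.51422054971081
axes x,y,z: [[0.28110740013574376, -0.9596669745759725, -0.004234087519485674], [0.003952620561729792, 0.005569744296419488, -0.9999766770976048], [0.9596681751416047, 0.2810841081538981, 0.005358895754709436]]
d [196.04  -1.04   0.75] t [ 0.39 -0.    0.  ] dyaw -89.82515928968951 roll 0.9980573254409946
```

Same lean, with the tip now at lx ≈ −2 and ly ≈ −2. Next I'll press the raised −x edge of the bar.

drive_tool(
  hand=0.08,
  moves=[
    {"tx": 0.03,"ty": 0,"tz": 0,"roll": -0.08},
    {"tx": 0.06,"ty": 0,"tz": 0,"roll": -0.16},
    {"tx": 0.1,"ty": 0,"tz": 0,"roll": -0.24},
    {"tx": 0.14,"ty": 0,"tz": 0,"roll": -0.32},
    {"tx": 0.18,"ty": 0,"tz": 0,"roll": -0.4},
    {"tx": 0.22,"ty": 0,"tz": 0,"roll": -0.48},
    {"tx": 0.26,"ty": 0,"tz": 0,"roll": -0.56},
    {"tx": 0.3,"ty": 0,"tz": 0,"roll": -0.64},
    {"tx": 0.34,"ty": 0,"tz": 0,"roll": -0.72},
    {"tx": 0.37,"ty": 0,"tz": 0,"roll": -0.8},
    {"tx": 0.385,"ty": 0,"tz": 0,"roll": -0.88},
    {"tx": 0.392,"ty": 0,"tz": 0,"roll": -0.95},
    {"tx": 0.392,"ty": 0,"tz": 0,"roll": -1},
    {"tx": 0.392,"ty": 0.06,"tz": 0,"roll": -1},
    {"tx": 0.392,"ty": 0.12,"tz": 0,"roll": -1},
    {"tx": 0.392,"ty": 0.19,"tz": 0,"roll": -1},
    {"tx": 0.392,"ty": 0.25,"tz": 0,"roll": -1},
    {"tx": 0.392,"ty": 0.285,"tz": 0,"roll": -1},
    {"tx": 0.392,"ty": 0.285,"tz": 0,"roll": -1},
    {"tx": 0.392,"ty": 0.285,"tz": 0,"roll": -1},
  ],
)

```text
clock: 36.33
eef_pos: [577.7, 155.8, 77.1]
orientation: [-1.555, -0.224, 0.219]
wrist_force: [0.6, 0.2, 0.2]
finger_gap: 50.3
```

drive_tool(
  moves=[
    {"tx": 0,"ty": 0.004,"tz": 0,"roll": 0},
    {"tx": 0,"ty": 0.008,"tz": 0,"roll": 0},
    {"tx": 0,"ty": 0.008,"tz": 0,"roll": 0},
  ],
)

```text
clock: 36.58
eef_pos: [578.4, 155.5, 74.2]
orientation: [-1.555, -0.225, 0.217]
wrist_force: [0.4, -1.1, -0.6]
finger_gap: 50.0
```

drive_tool(
  moves=[
    {"tx": 0,"ty": 0.004,"tz": 0,"roll": 0},
    {"tx": 0,"ty": 0.007,"tz": 0,"roll": 0},
    {"tx": 0,"ty": 0.007,"tz": 0,"roll": 0},
  ],
)

```text
clock: 36.83
eef_pos: [578.6, 155.5, 70.9]
orientation: [-1.555, -0.226, 0.217]
wrist_force: [-0.7, 0.5, 0.9]
finger_gap: 50.1
```

drive_tool(
  moves=[
    {"tx": -0.001,"ty": 0.002,"tz": 0,"roll": 0},
    {"tx": -0.001,"ty": 0.004,"tz": 0,"roll": 0},
    {"tx": -0.001,"ty": 0.004,"tz": 0,"roll": 0},
  ],
)

```text
clock: 37.08
eef_pos: [577.8, 155.3, 69.4]
orientation: [-1.556, -0.225, 0.217]
wrist_force: [-2.2, -0.9, 6.9]
finger_gap: 50.4
```

drive_tool(
  moves=[
    {"tx": -0.001,"ty": 0.002,"tz": 0,"roll": 0},
    {"tx": -0.002,"ty": 0.003,"tz": 0,"roll": 0},
    {"tx": -0.002,"ty": 0.003,"tz": 0,"roll": 0},
  ],
)

```text
clock: 37.33
eef_pos: [577.5, 155.2, 69.1]
orientation: [-1.555, -0.227, 0.216]
wrist_force: [-2.0, -0.7, 11.9]
finger_gap: 50.3
```

drive_tool(
  moves=[
    {"tx": -0.001,"ty": 0.002,"tz": 0,"roll": 0},
    {"tx": -0.001,"ty": 0.003,"tz": 0,"roll": 0},
    {"tx": -0.001,"ty": 0.003,"tz": 0,"roll": 0},
  ],
)

```text
clock: 37.58
eef_pos: [577.6, 155.2, 69.1]
orientation: [-1.555, -0.228, 0.215]
wrist_force: [-3.0, -0.9, 14.7]
finger_gap: 50.2
```

drive_tool(
  moves=[
    {"tx": -0.001,"ty": 0.004,"tz": 0,"roll": 0},
    {"tx": -0.001,"ty": 0.005,"tz": 0,"roll": 0},
    {"tx": -0.001,"ty": 0.005,"tz": 0,"roll": 0},
  ],
)

```text
clock: 37.83
eef_pos: [577.7, 155.3, 69.0]
orientation: [-1.555, -0.23, 0.213]
wrist_force: [-6.2, -1.7, 26.7]
finger_gap: 50.1
```

drive_tool(
  moves=[
    {"tx": 0,"ty": -0.01,"tz": 0,"roll": 0},
    {"tx": 0,"ty": -0.06,"tz": 0,"roll": 0},
    {"tx": 0,"ty": -0.13,"tz": 0,"roll": 0},
    {"tx": 0,"ty": -0.2,"tz": 0,"roll": 0},
    {"tx": 0,"ty": -0.28,"tz": 0,"roll": 0},
    {"tx": 0,"ty": -0.3,"tz": 0.08,"roll": 0},
    {"tx": 0,"ty": -0.3,"tz": 0.16,"roll": 0},
    {"tx": 0,"ty": -0.3,"tz": 0.24,"roll": 0},
    {"tx": 0,"ty": -0.3,"tz": 0.32,"roll": 0},
    {"tx": 0,"ty": -0.3,"tz": 0.4,"roll": 0},
    {"tx": 0,"ty": -0.3,"tz": 0.48,"roll": 0},
    {"tx": 0,"ty": -0.3,"tz": 0.48,"roll": 0},
  ],
)

```text
clock: 38.83
eef_pos: [504.6, 394.5, 219.5]
orientation: [-1.549, -0.237, 0.222]
wrist_force: [-0.3, 1.6, 0.9]
finger_gap: 50.4
```

```bash
python3 -c "
from mf import *
both(base=False)
tool(578,157,221,106.5)"
```

```text
side now [577.74 155.85   0.25   0.01   0.01  66.5 ] cost 48.48715934212153 | foot lx,ly [ 1.05 -1.41] lean lx,ly [0.01 0.01] tip lx,ly [ 0.52 -1.91] depth 47.50011345553149
top now [580.58 155.17   0.26  -0.01   0.02  73.72] cost 16.21269934599811 | foot lx,ly [ 0.67 -2.54] lean lx,ly [-0.    0.02] tip lx,ly [ 0.86 -3.28] depth 40.279248876631385
clock 39.1333 pos [510.15 383.13 219.57] jaw 106.04177677828292 F [-0.06  0.97  0.43] gap 50.17206171435821
axes x,y,z: [[0.9610065539455603, 0.27630394175877404, 0.011069554744554122], [0.010189020409193533, 0.004622252119561521, -0.9999374073653031], [-0.27633781343996283, 0.9610591899326009, 0.0016267480791665734]]
d [   2.74   -1.79 -236.07] t [ 0.01 -0.   -0.47] dyaw 0.45822322171707697 roll -0.0050913691301897445
```

Seated: both cameras now give a lean of about 0.01 rad. The rod is about 2 mm from the hole centre, the tip is on the bottom, and the arm is clear. Handing in.

```bash
python3 -c "
from h import *
s=state(); print(s['clock'],s['joint_velocities'],s['wrist_force'])
print(sign_off())"
```

```text
39.1333 [ 0.01 -0.   -0.   -0.   -0.   -0.   -0.  ] [-0.06  0.97  0.43]
the job is handed in; nothing more can be done
None
```

I left the gauge standing released over hole_2, the middle hole, and handed in at 39.1 s of the 61 s allowed; no verdict came back. The rod slid freely past 28 mm there and bottomed at about 45 mm, so it is the bolt hole. I did not probe the other two holes.

**What went wrong on the way:** after each release the gauge rocked to a lean of about 0.085 rad, because the foot sat about 1 mm too high on the rod. A first press on the bar with the fingertips did not fix it. I regripped, shifted the rod about 2.5 mm, released, and pressed the raised edge of the bar until the foot seated. The wrist force reached about 27 N on that press.

**Last checks**, from a box-model fit that gave 0.00 lean with the gauge flat on the worktop:
- **Lean:** about 0.01–0.02 rad in both cameras, under the 0.05 limit.
- **Centring:** the foot's centre was about 2 mm from the hole centre (side camera 1.8 mm, top camera 2.6 mm). Extrapolated to the tip, that is about 2.0 mm (side) and 3.4 mm (top), against the 4 mm limit.
- **Arm:** it was clear of everything and still.

**What disagreed or stayed unchecked:**
- **Tip depth:** the cameras disagreed in the final fit, 47 mm (side) and 40 mm (top). Both are past the 36 mm needed, and the feel gave about 45 mm.
- **Tip contact:** I did not measure it after release. I infer it, because the last press pushed the foot down along a rod already on the bottom.
- **TCP height:** the reported TCP read about 40 mm lower than the fingertips seen by the camera, and I worked from the camera.

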